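Load cast gold buttons into the analyser's sample slide under a low glass shelf

ROBOT

A 6-joint arm with a two-finger parallel gripper is mounted at the origin on the work surface. World frame = base frame: x ahead of the robot, y to its left, z up, the work surface at z = 0. Lengths are in m, angles in rad, forces in N, time in s.
With the tool pointing down it reaches from about 0.25 to 0.725 m from the base axis. Payload 4 kg.
Tool frame: the origin (TCP) lies between the finger pads; the fingertips stand 11 mm ahead of it and the grasp point (between the pads) lies 8 mm behind it (bot.tip_extent is the distance from the TCP to the fingertips, in m); z points along the fingers, y is the line along which they close (so a half turn about z gives the same grasp; the last joint's range is limited). The gripper opens to 85 mm and grips with 20 to 120 N. Pads are 22 mm wide; open, the fingers measure 114 mm over their backs; the gripper's body (76 mm by 85 mm) begins 54 mm behind the grasp point. The pads swing forward as they close: fully open they stand 13 mm farther back than shut.
Start: joints at [1.323, 0.241, 0.005, 1.335, 0, 1.571], TCP at [0.123, 0.485, 0.242] pointing down, gripper open.
Joint ranges: [-2.72, 2.72], [-1.05, 1.87], [-1.09, 1.28], [-1.99, 2.15], [-1.42, 1.44], [-3.14, 3.14]. Speed limits (rad/s): [2.79, 2.79, 3.14, 3.14, 3.14, 3.14].

INTERFACE

Orientations are given as a unit quaternion [x, y, z, w].
In Python, from workcell import bot gives the robot as it stands. The module is installed in compiled form; this text tells all that it offers.
- The arm moves only by the tool drive_tool, never from a script. Its argument "rows" is a list of rows, each an object of numbers: "dx", "dy", "dz": the shift along the tool's x, y, z in units of 50 mm (1.0 is 50 mm); "wx", "wy", "wz": the turn, a rotation vector about the tool's x, y, z in units of 5 degrees (1.0 is 5 degrees); "hand": the finger opening in mm, from 0 to 85.4. A call has 1 to 20 rows; each row is the pose to reach, as a shift and turn from the pose commanded when the call began, along the tool's axes at that moment; what a row does not reach only later rows make up. A row lasts 1/10 s, in which the tool goes at most 50 mm and 8.59 degrees, less where a joint would pass 70% of its speed; a pose out of reach is approached as far as the arm can. A call with a gripper value outside its range is refused whole. The fingers move at their own pace and stop on an object; the grip force is fixed at half the most. Time passes only in rows, so rows that repeat a pose let the fingers close. It gives the time, the measured TCP pose, the force, the opening and the grip force at its end, in the units of the state.
- bot.get_obs(): the state, without advancing time (a new reading comes with each control period).
- bot.camera(name): name is "scene" or "top"; returns the picture (480x640x3 uint8, red, green, blue); there is no depth.
- bot.get_calibration(name): a dict with "vfov" (degrees; the focal length in pixels is half the picture's height over the tangent of half this angle, whatever the lens; pixels are square), "cx", "cy" (the principal point, pixels), "k1" (the pictures are not rectified: a ray, as slopes to the right and down, at radius r is drawn at 1 + k1 r^2 times it, then the intrinsics apply), "origin" and "rotation" of the camera in the world. Camera axes: x right, y up, looking along -z (the intrinsics and any distortion apply to the point x, -y, -z); pixel columns grow to the right and rows downward; lengths in m; the calibration is good to about 2 mm. A picture is of the moment at which its call begins. get_calibration takes no time and is no camera call.
- bot.job_done(): hands the job in; it is judged then, once.
Trained networks look in the newest picture that a camera, given by its name, has taken for a name from the list of things; names that differ only in an ending like _2 or _b are one class to them, and where a whole thing is asked for, a point or a joint stands for the part that bears it (a point fixed in the world has none). Each returns a list of dicts, best first, with "score" (0 to 1); they miss things now and then, are a little off and sometimes report something else, mostly with a low value. They report only what shows in the picture. A call takes as long as a camera call.
- bot.look_for(camera, thing): "extent" ([centre column, centre row, width, height] in pixels, round what is visible of it).
- bot.outline_of(camera, thing): "region" (480x640 bool, what is visible of it) and "extent" ([centre column, centre row, width, height] in pixels, round what is visible of it).
The state is a dict: "clock": time; "joint_pos": joint angles; "joint_vel": joint speeds; "tau": joint torques, N m; "eef_pos": TCP position; "tool_rot": TCP orientation; "ft_force": force on the tool from outside, world axes, zero at the start; "ft_torque": the same for the moment, N m; "grip_width": finger opening in m; "grasp_force": force on a finger pad.
Only numpy, scipy, OpenCV 4.12 (cv2) and the standard library are available. Lean on these libraries where they do the work, as an engineer would, in place of code of your own. Each camera call takes 0.05 s, during which the arm holds its last target. There are 200 camera calls.

TASK

Put all the gold buttons from the rubber pad into the metal scoop, slide the analyser's orange sample tray fully out to the loading bay under the glass shelf, and pour the gold from the scoop into the tray, tipping it in the low gap under the shelf without knocking the shelf. Then put the empty scoop back upright on its blue mat and slide the tray with all the gold fully home into the analyser. Leave the loupe, the crucible and the calculator where they are.

Things in the scene. Friction and masses are not known exactly. Their poses are not given: they have to be found in the camera images.
- station: Fixed analyser. Origin on the table at the centre of the loading bay; own x points away from the robot, y left. White machine at own y -420 to -110 mm: hood 120 mm tall at x -55 to +25, body 250 mm tall at x 25 to 170; chamber under the hood (roof 75 mm up, open in front and to the bay) takes the tray. Bay: own y -110 to +90 mm, open in front; rails 18 mm high along y.
- shelf: Fixed clear glass shelf over the loading bay. Same origin and axes as the station. Board at own x -55 (front edge) to +135 mm, y -110 to +170 mm; underside 160 mm, top 170 mm above the table. Two 14 mm round legs at own y +155 mm, x -40 and +120 mm; the machine carries the other side. Small stock stands on its rear part.
- carriage (a joint): The sample slide's position in m along the station's +y axis: 0 = tray fully home in the analyser chamber, 0.21 = stopped fully out in the loading bay (tray centre then at the station's origin). It starts near home, 0 to 0.05. Stays where it is left; about 2 N of friction and 6 N s/m of damping.
- sample_tray (a point): Centre of the inner floor of the orange open sample tray on the slide, 24 mm above the table; axes as the station's. Inside 112 mm along x by 132 mm along y, walls 4 mm thick, their top 50 mm above the table.
- pull_post (a point): Grip point, 40 mm above the table, of the slide's black upright post: 16 mm in diameter, 20 to 54 mm above the table, 135 mm in front (-x) of the tray's centre, joined to it by a flat bar (12 mm wide, top 32 mm up). Pinch it from above and move it along the station's y to slide the tray.
- scoop: Loose aluminium scoop, 0.14 kg. Origin under the pan's centre, z up, handle towards own -x. Pan: flat floor 62 mm (x) by 26 mm (y), 4 mm thick; from its long edges the sides slope up and out at 25 degrees to pouring lips at y +43 and -43 mm, 18 mm high; upright end walls at x +31 and -31 mm, 24 mm high. Polished: pours over either lip when rolled about 45 to 50 degrees.
- scoop_grip (a point): Where to hold the scoop: on the axis of its black handle, 125 mm behind the pan's centre, 30 mm above the underside. Axes as the scoop's. The handle is a bar 14 mm wide (y), 12 mm high, from x -30 to -177 mm of the scoop, with a foot down to the underside at its end (x -172 mm).
- scoop_mid (a point): The middle of the whole scoop's length, on its underside (72 mm behind the pan's centre).
- scoop_mat: Fixed blue mat, 270 mm (own x) by 150 mm (own y), 4 mm thick, origin at the centre of its underside. The scoop starts on it with its middle near the mat's centre.
- pad: Fixed black rubber pad, 170 mm (x) by 210 mm (y), 3 mm thick, on which the gold lies. Origin at the centre of its underside.
- gold1: A cast gold button: round, slightly domed, 16 mm in diameter, 9 mm high, 25 g, polished. Origin at the centre of its flat underside, z up. Two to four are present (absent ones are None).
- gold2: A cast gold button: round, slightly domed, 16 mm in diameter, 9 mm high, 25 g, polished. Origin at the centre of its flat underside, z up. Two to four are present (absent ones are None).
- gold3: A cast gold button: round, slightly domed, 16 mm in diameter, 9 mm high, 25 g, polished. Origin at the centre of its flat underside, z up. Two to four are present (absent ones are None).
- gold4: A cast gold button: round, slightly domed, 16 mm in diameter, 9 mm high, 25 g, polished. Origin at the centre of its flat underside, z up. Two to four are present (absent ones are None).
- loupe: Bystander: black loupe, 34 mm in diameter, 36 mm tall, origin at its underside.
- crucible: Bystander: empty white ceramic crucible, 48 mm across, 42 mm tall, origin at its underside.
- calculator: Bystander: grey pocket calculator lying flat, 130 x 75 x 16 mm, origin at its underside.

How it is judged:
On the way, in this order (a step that is already met when the one before it is completed fails the run):
1. all the gold buttons lie in the scoop (x of gold1 in the frame of scoop between -0.031 and 0.031 m and y of gold1 in the frame of scoop between -0.042 and 0.042 m and z of gold1 in the frame of scoop between -0.002 and 0.035 m and x of gold2 in the frame of scoop between -0.031 and 0.031 m and y of gold2 in the frame of scoop between -0.042 and 0.042 m and z of gold2 in the frame of scoop between -0.002 and 0.035 m and x of gold3 in the frame of scoop between -0.031 and 0.031 m and y of gold3 in the frame of scoop between -0.042 and 0.042 m and z of gold3 in the frame of scoop between -0.002 and 0.035 m and x of gold4 in the frame of scoop between -0.031 and 0.031 m and y of gold4 in the frame of scoop between -0.042 and 0.042 m and z of gold4 in the frame of scoop between -0.002 and 0.035 m), for 0.2 s.
2. the tray is slid out into the loading bay and all the gold is poured into it (x of gold1 in the frame of sample_tray between -0.06 and 0.06 m and y of gold1 in the frame of sample_tray between -0.07 and 0.07 m and z of gold1 in the frame of sample_tray between -0.006 and 0.028 m and x of gold2 in the frame of sample_tray between -0.06 and 0.06 m and y of gold2 in the frame of sample_tray between -0.07 and 0.07 m and z of gold2 in the frame of sample_tray between -0.006 and 0.028 m and x of gold3 in the frame of sample_tray between -0.06 and 0.06 m and y of gold3 in the frame of sample_tray between -0.07 and 0.07 m and z of gold3 in the frame of sample_tray between -0.006 and 0.028 m and x of gold4 in the frame of sample_tray between -0.06 and 0.06 m and y of gold4 in the frame of sample_tray between -0.07 and 0.07 m and z of gold4 in the frame of sample_tray between -0.006 and 0.028 m and value of joint carriage above 0.18 m), for 0.2 s.
At the end, for the whole second after the job is handed in: All gold buttons lie in the sample tray, the tray is home (joint below 0.01 m), and the scoop stands upright (within 0.1 rad) and still on its blue mat, the middle of its length within 60 mm of the mat's centre along each of the mat's axes (x of gold1 in the frame of sample_tray between -0.06 and 0.06 m and y of gold1 in the frame of sample_tray between -0.07 and 0.07 m and z of gold1 in the frame of sample_tray between -0.006 and 0.028 m and x of gold2 in the frame of sample_tray between -0.06 and 0.06 m and y of gold2 in the frame of sample_tray between -0.07 and 0.07 m and z of gold2 in the frame of sample_tray between -0.006 and 0.028 m and x of gold3 in the frame of sample_tray between -0.06 and 0.06 m and y of gold3 in the frame of sample_tray between -0.07 and 0.07 m and z of gold3 in the frame of sample_tray between -0.006 and 0.028 m and x of gold4 in the frame of sample_tray between -0.06 and 0.06 m and y of gold4 in the frame of sample_tray between -0.07 and 0.07 m and z of gold4 in the frame of sample_tray between -0.006 and 0.028 m and value of joint carriage below 0.01 m and angle between scoop's own z axis and vertical below 0.1 rad and x of scoop_mid in the frame of scoop_mat between -0.06 and 0.06 m and y of scoop_mid in the frame of scoop_mat between -0.06 and 0.06 m and z of scoop_mid in the frame of scoop_mat between 0 and 0.012 m and linear speed of scoop below 0.02 m/s and linear speed of each of gold1, gold2, gold3, gold4 below 0.03 m/s); the robot touches nothing.
It fails at once if the loupe is moved more than 30 mm (distance of loupe from where it was at the start of the episode above 0.03 m).
It fails at once if the crucible is moved more than 30 mm (distance of crucible from where it was at the start of the episode above 0.03 m).
It fails at once if the calculator is moved more than 30 mm (distance of calculator from where it was at the start of the episode above 0.03 m).
It fails at once if the shelf is knocked by the scoop or the robot (over 10 N) (contact force between any of scoop, the arm, the fingers and shelf above 10 N).
Of gold1, gold2, gold3, gold4 only 2 to 4 are there at a start; the rules pass over those that are not, and their reading is None.
At some moment in a run one of gold1, gold2, gold3, gold4 may be knocked a few centimetres aside while the robot is not near it.
It also fails if it takes over 210 s, if anything falls off the work surface, if the arm or the gripper's body presses on something with over 40 N, if the wrist force passes 120 N, or if a joint passes its speed limit or range.

## Working session

There is one attempt and no reset: what is moved stays moved. The work goes in short steps, Python scripts to look and compute and a tool call to move; the robot and the scene stay as the last step left them, time stands still between calls to the robot, and variables do not carry over. Pictures are saved under pics/ and viewed, at most 14 in all, crops included, and the job is handed in when it is done.

Besides the shell and the picture viewer there is one more tool, called after ">>>" as name(argument=value, ...) on one line, values as JSON. drive_tool: Moves the arm, as the interface text tells. Its arguments: {"type":"object","properties":{"rows":{"type":"array","items":{"type":"object","properties":{"dx":{"type":"number"},"dy":{"type":"number"},"dz":{"type":"number"},"wx":{"type":"number"},"wy":{"type":"number"},"wz":{"type":"number"},"hand":{"type":"number"}}}}},"required":["rows"]}

```bash
mkdir -p pics
cat > h.py <<'E'
import numpy as np, cv2
from workcell import bot
from scipy.spatial.transform import Rotation as R
def cal(n):
    c=bot.get_calibration(n); f=240/np.tan(np.radians(c['vfov'])/2)
    K=np.array([[f,0,c['cx']],[0,f,c['cy']],[0,0,1.]])
    return c,K,np.array([c['k1'],0,0,0,0.]),np.array(c['origin']),np.array(c['rotation'])
def p2w(n,uv,z):
    c,K,D,o,Rm=cal(n); uv=np.array(uv,float).reshape(-1,1,2)
    s=cv2.undistortPoints(uv,K,D)[:,0]
    d=np.c_[s[:,0],-s[:,1],-np.ones(len(s))]
    if Rm.shape!=(3,3): Rm=R.from_quat(Rm).as_matrix()
    d=d@Rm.T
    return o+d*((z-o[2])/d[:,2])[:,None]
def w2p(n,P):
    c,K,D,o,Rm=cal(n)
    if Rm.shape!=(3,3): Rm=R.from_quat(Rm).as_matrix()
    q=(np.array(P,float).reshape(-1,3)-o)@Rm; q=q*[1,-1,-1]
    return cv2.projectPoints(q,np.zeros(3),np.zeros(3),K,D)[0][:,0]
def shot(n,name):
    im=bot.camera(n); cv2.imwrite(f'pics/{name}.png',im[:,:,::-1]); return im
def move(target,Rt=None):
    "shift in tool units from current measured pose"
    o=bot.get_obs(); Rm=R.from_quat(o['tool_rot']); d=Rm.inv().apply(np.array(target)-o['eef_pos'])/0.05
    w=np.zeros(3) if Rt is None else np.degrees((Rm.inv()*Rt).as_rotvec())/5
    return d.round(3),w.round(3)
E
python3 - <<'E'
from h import *
np.set_printoptions(precision=3,suppress=True)
shot('top','t0');shot('scene','s0')
for n in('top','scene'):print(bot.get_calibration(n))
o=bot.get_obs();print(o['eef_pos'],R.from_quat(o['tool_rot']).as_matrix(),o['clock'])
for t in['station','shelf','sample_tray','pull_post','scoop','scoop_grip','scoop_mat','pad','gold1','loupe','crucible','calculator']:
    print(t,[(round(d['score'],2),np.round(d['extent']).tolist()) for d in bot.look_for('top',t)[:5]])
E
```

```text
{'vfov': 46.796410092479334, 'cx': 321.1311473122455, 'cy': 247.23568376870088, 'k1': -0.05757920963829218, 'origin': array([0.454, 0.012, 1.25 ]), 'rotation': array([-0.035,  0.025,  0.715, -0.698])}
{'vfov': 49.26507965943415, 'cx': 327.5568398705893, 'cy': 239.64663435527277, 'k1': -0.11249230455598333, 'origin': array([ 0.495, -0.749,  0.8  ]), 'rotation': array([ 0.392, -0.015, -0.01 ,  0.92 ])}
[0.122 0.484 0.241] [[-0.969  0.245 -0.   ]
 [ 0.245  0.969 -0.002]
 [ 0.    -0.002 -1.   ]] 0.1
station [(0.65, [406.0, 167.0, 313.0, 176.0])]
shelf [(0.9, [321.0, 166.0, 149.0, 110.0]), (0.6, [429.0, 232.0, 63.0, 44.0])]
sample_tray [(0.63, [432.0, 235.0, 68.0, 44.0])]
pull_post [(0.93, [431.0, 232.0, 62.0, 44.0])]
scoop [(0.79, [201.0, 298.0, 76.0, 89.0])]
scoop_grip [(0.74, [199.0, 297.0, 71.0, 89.0])]
scoop_mat [(0.57, [195.0, 305.0, 120.0, 132.0])]
pad [(0.97, [460.0, 292.0, 101.0, 85.0])]
gold1 [(0.57, [483.0, 277.0, 5.0, 8.0]), (0.5, [152.0, 216.0, 44.0, 62.0]), (0.47, [444.0, 303.0, 6.0, 7.0]), (0.39, [487.0, 310.0, 8.0, 8.0])]
loupe [(0.58, [312.0, 299.0, 10.0, 11.0])]
crucible [(0.73, [499.0, 249.0, 23.0, 25.0])]
calculator [(0.66, [195.0, 307.0, 120.0, 132.0]), (0.57, [151.0, 217.0, 44.0, 64.0])]
```

View pics/t0.png

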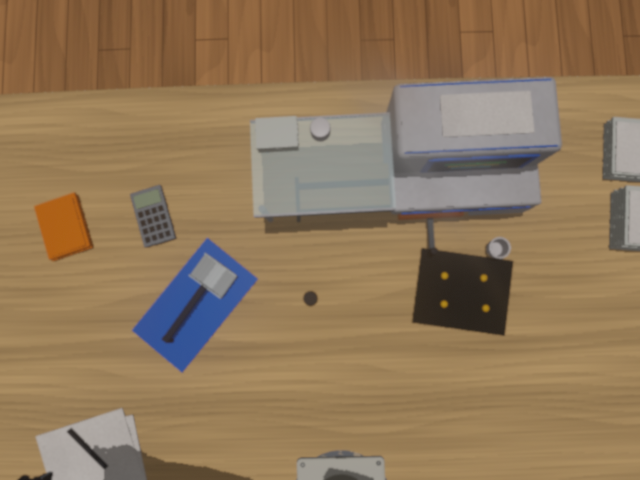

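View pics/s0.png

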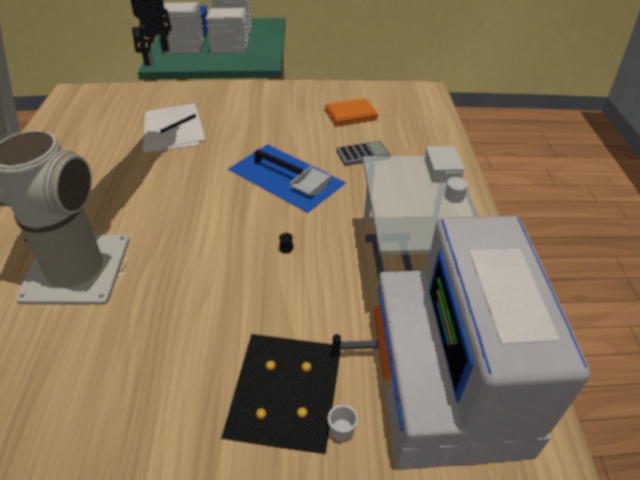

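The top view shows four gold buttons at about (444,276), (484,278), (444,304) and (486,308). The scoop pan is at (213,275) with its handle end at (169,340), the post is near (431,250), the loupe is at (311,298) and the shelf's front edge runs from (253,217) to (393,213). The scene view agrees with this.

Run:
```python
from h import *
np.set_printoptions(precision=4,suppress=True)
im=shot('top','t1'); bot.camera('scene')
def rect(n,t,z):
    d=bot.outline_of(n,t)
    if not d: print(t,None);return
    m=d[0]['region'].astype(np.uint8); c=max(cv2.findContours(m,0,1)[0],key=cv2.contourArea)
    w=p2w(n,c.reshape(-1,2),z)[:,:2].astype(np.float32)*1000
    print(n,t,round(d[0]['score'],2),[np.round(x,1) for x in cv2.minAreaRect(w)])
rect('top','scoop_mat',.004);rect('top','pad',.003);rect('top','shelf',.17);rect('scene','shelf',.17);rect('top','scoop',.02);rect('top','pull_post',.04)
rect('top','loupe',.036);rect('top','crucible',.042);rect('top','calculator',.016)
# gold by colour on pad
hsv=cv2.cvtColor(im,cv2.COLOR_RGB2HSV)
m=cv2.inRange(hsv,(12,130,110),(35,255,255)); m[:255]=0;m[:,:425]=0;m[325:]=0;m[:,505:]=0
n,_,st,ce=cv2.connectedComponentsWithStats(m)
for i in range(1,n):
    if st[i,4]>15: print('gold',ce[i],st[i,4],p2w('top',ce[i],.009)[0])
d=[x['extent'][:2] for x in bot.look_for('scene','gold1')];print('scene gold',[p2w('scene',x,.0085)[0][:2] for x in d])
big=np.hstack([cv2.resize(im[195:375,130:270],None,fx=3.2,fy=3.2,interpolation=cv2.INTER_CUBIC),np.zeros((576,10,3),np.uint8)])
cv2.imwrite('pics/c1.png',big[:,:,::-1])
cv2.imwrite('pics/c2.png',cv2.resize(im[70:270,240:560],None,fx=2.5,fy=2.5,interpolation=cv2.INTER_CUBIC)[:,:,::-1])
print(bot.tip_extent)
```

```text
top scoop_mat 0.68 [array([438. , 318.6]), array([154. , 272.5]), np.float64(49.6)]
top pad 0.61 [array([ 452.3, -283.4]), array([213.9, 172.9]), np.float64(80.6)]
top shelf 0.97 [array([707.3,  22.6]), array([212.6, 282.3]), np.float64(1.4)]
scene shelf 0.92 [array([704.5,  35. ]), array([333.3, 214.4]), np.float64(88.5)]
top scoop 0.75 [array([441.3, 316.5]), array([ 90.5, 215.2]), np.float64(53.5)]
top pull_post 0.63 [array([ 580.8, -213.5]), array([ 93.5, 143.5]), np.float64(1.1)]
top loupe 0.63 [array([446. ,  56.6]), array([26.2, 28.3]), np.float64(88.7)]
top crucible 0.82 [array([ 546.6, -358.2]), array([51. , 46.1]), np.float64(88.5)]
top calculator 0.66 [array([640.5, 410.1]), array([132.4,  77.5]), np.float64(16.3)]
gold [444.1282 275.1282] 39 [ 0.4903 -0.2433  0.009 ]
gold [483.5    277.1667] 36 [ 0.4834 -0.3314  0.009 ]
gold [443.7568 303.7568] 37 [ 0.4266 -0.2398  0.009 ]
gold [485.5    307.8333] 36 [ 0.4151 -0.3327  0.009 ]
scene gold [array([ 0.4145, -0.3349]), array([ 0.4801, -0.3322]), array([ 0.4884, -0.247 ])]
0.011
```

View pics/c1.png

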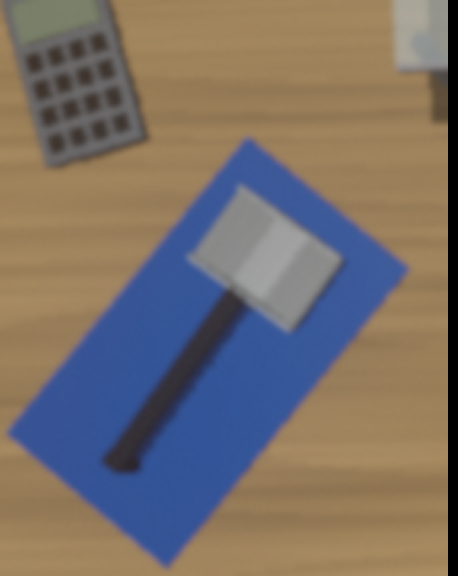

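View pics/c2.png

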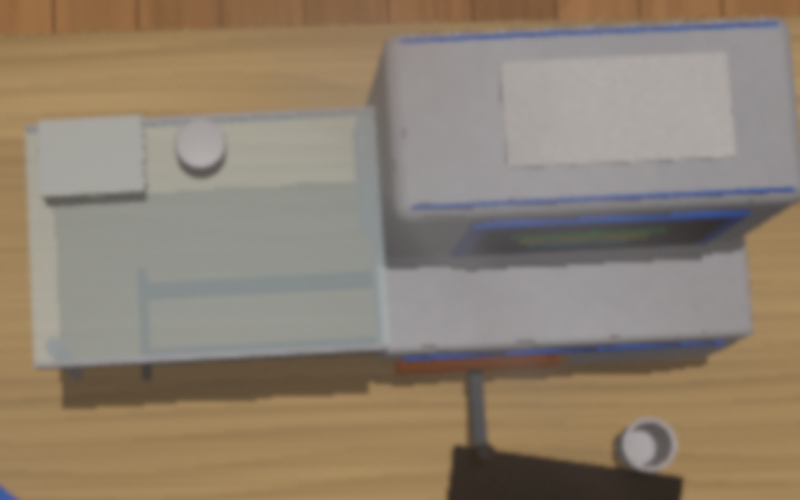

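The crops show the pan corners near (205,253), (237,277), (221,299) and (189,276), with the handle end at (168,339). The shelf's front corners are at (254,217) and (393,210), the hood's front right corner is at (540,203) and the post top is at (433,250).

Run:
```python
from h import *
np.set_printoptions(precision=4,suppress=True)
pc=p2w('top',[(205,252.8),(237.2,276.9),(220.6,298.75),(189.4,275.6)],.027)[:,:2]
print('pan',pc,pc.mean(0),np.linalg.norm(np.diff(pc,axis=0),axis=1))
he=p2w('top',[(168.1,339.4),(204,286.6)],.04)[:,:2];print('handle',he,np.degrees(np.arctan2(*(he[1]-he[0])[::-1])),np.linalg.norm(pc.mean(0)-he[0]))
s=p2w('top',[(254,216.8),(393.2,211)],.17)[:,:2];h=p2w('top',[(540,203.2),(393.2,211.5)],.12)[:,:2]
v=s[0]-s[1];print('shelf',s,np.linalg.norm(v));print('hood',h,np.linalg.norm(h[0]-h[1]))
P=p2w('top',[(433.2,250)],.054)[0,:2];print('post',P)
for v in(s[0]-s[1],s[0]-h[0]):
  y=v/np.linalg.norm(v);x=np.array([y[1],-y[0]]);o=s.mean(0)+.055*x-.03*y
  print('station yaw',np.degrees(np.arctan2(x[1],x[0])),o,'post in st',(P-o)@x,(P-o)@y)
```

```text
pan [[0.5524 0.2883]
 [0.4972 0.2169]
 [0.4498 0.2544]
 [0.5026 0.3236]] [0.5005 0.2708] [0.0903 0.0604 0.087 ]
handle [[0.3639 0.3682]
 [0.4772 0.2881]] -35.264792284572025 0.16776288887940066
shelf [[ 0.6096  0.1585]
 [ 0.6139 -0.1155]] 0.27394515963248295
hood [[ 0.6301 -0.4256]
 [ 0.6202 -0.1213]] 0.3044336231387223
post [ 0.5438 -0.2126]
station yaw 0.8945679464568481 [ 0.6672 -0.0076] post in st -0.1265524897367709 -0.20303732362780388
station yaw 2.009361027014269 [ 0.6677 -0.0066] post in st -0.1310728232335483 -0.20160111950596832
```

```bash
cat >> h.py <<'E'
def down(az):
    a=np.radians(az); y=np.array([np.cos(a),np.sin(a),0]); z=np.array([0,0,-1.]); return R.from_matrix(np.c_[np.cross(y,z),y,z])
E
python3 -c "
from h import *
print(move([.541,-.212,.13],down(92)))"
```

```text
(array([-11.529, -11.457,   2.246]), array([-0.   , -0.   , -3.239]))
```

>>> drive_tool(rows=[{"dx": -11.53, "dy": -11.46, "dz": 1.0, "wz": -3.24, "hand": 40}, {"dx": -11.53, "dy": -11.46, "dz": 1.0, "wz": -3.24, "hand": 40}, {"dx": -11.53, "dy": -11.46, "dz": 1.0, "wz": -3.24, "hand": 40}, {"dx": -11.53, "dy": -11.46, "dz": 1.0, "wz": -3.24, "hand": 40}, {"dx": -11.53, "dy": -11.46, "dz": 1.0, "wz": -3.24, "hand": 40}, {"dx": -11.53, "dy": -11.46, "dz": 1.0, "wz": -3.24, "hand": 40}, {"dx": -11.53, "dy": -11.46, "dz": 1.0, "wz": -3.24, "hand": 40}, {"dx": -11.53, "dy": -11.46, "dz": 1.0, "wz": -3.24, "hand": 40}, {"dx": -11.53, "dy": -11.46, "dz": 1.0, "wz": -3.24, "hand": 40}, {"dx": -11.53, "dy": -11.46, "dz": 1.0, "wz": -3.24, "hand": 40}, {"dx": -11.53, "dy": -11.46, "dz": 1.0, "wz": -3.24, "hand": 40}, {"dx": -11.53, "dy": -11.46, "dz": 1.0, "wz": -3.24, "hand": 40}, {"dx": -11.53, "dy": -11.46, "dz": 1.0, "wz": -3.24, "hand": 40}, {"dx": -11.53, "dy": -11.46, "dz": 1.0, "wz": -3.24, "hand": 40}, {"dx": -11.53, "dy": -11.46, "dz": 1.0, "wz": -3.24, "hand": 40}, {"dx": -11.53, "dy": -11.46, "dz": 2.25, "wz": -3.24, "hand": 40}, {"dx": -11.53, "dy": -11.46, "dz": 2.25, "wz": -3.24, "hand": 40}, {"dx": -11.53, "dy": -11.46, "dz": 2.25, "wz": -3.24, "hand": 40}, {"dx": -11.53, "dy": -11.46, "dz": 2.25, "wz": -3.24, "hand": 40}, {"dx": -11.53, "dy": -11.46, "dz": 2.25, "wz": -3.24, "hand": 40}])

```text
invalid input at $.rows[0]: expected keys dx, dy, dz, wx, wy, wz, hand
```

```bash
python3 -c "
from h import *
im=shot('scene','s2')
print(bot.get_obs()['joint_pos'])
print(w2p('scene',[.541,-.212,.054]),w2p('scene',[.541,-.212,.02]))
cv2.imwrite('pics/c3.png',cv2.resize(im[230:430,220:440],None,fx=3,fy=3)[:,:,::-1])
print(move([.541,-.212,.032],down(92)))"
```

```text
[ 1.32303994e+00  2.40624161e-01  4.98589976e-03  1.33519259e+00
 -1.26535084e-05  1.57080610e+00]
[[336.05988701 335.14008569]] [[335.47114316 346.39286851]]
(array([-11.529, -11.457,   4.206]), array([-0.   ,  0.   , -3.239]))
```

View pics/c3.png

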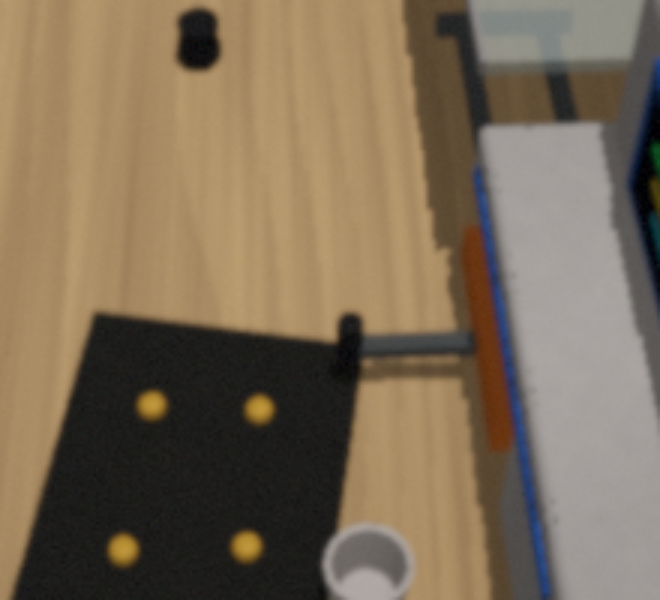

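The picture shows the post top at about (336,336), which matches my prediction. The move was refused because every row needs all the keys.

>>> drive_tool(rows=[{"dx": -11.53, "dy": -11.46, "dz": 1, "wx": 0, "wy": 0, "wz": -3.24, "hand": 40}, {"dx": -11.53, "dy": -11.46, "dz": 1, "wx": 0, "wy": 0, "wz": -3.24, "hand": 40}, {"dx": -11.53, "dy": -11.46, "dz": 1, "wx": 0, "wy": 0, "wz": -3.24, "hand": 40}, {"dx": -11.53, "dy": -11.46, "dz": 1, "wx": 0, "wy": 0, "wz": -3.24, "hand": 40}, {"dx": -11.53, "dy": -11.46, "dz": 1, "wx": 0, "wy": 0, "wz": -3.24, "hand": 40}, {"dx": -11.53, "dy": -11.46, "dz": 1, "wx": 0, "wy": 0, "wz": -3.24, "hand": 40}, {"dx": -11.53, "dy": -11.46, "dz": 1, "wx": 0, "wy": 0, "wz": -3.24, "hand": 40}, {"dx": -11.53, "dy": -11.46, "dz": 1, "wx": 0, "wy": 0, "wz": -3.24, "hand": 40}, {"dx": -11.53, "dy": -11.46, "dz": 1, "wx": 0, "wy": 0, "wz": -3.24, "hand": 40}, {"dx": -11.53, "dy": -11.46, "dz": 1, "wx": 0, "wy": 0, "wz": -3.24, "hand": 40}, {"dx": -11.53, "dy": -11.46, "dz": 1, "wx": 0, "wy": 0, "wz": -3.24, "hand": 40}, {"dx": -11.53, "dy": -11.46, "dz": 1, "wx": 0, "wy": 0, "wz": -3.24, "hand": 40}, {"dx": -11.53, "dy": -11.46, "dz": 1, "wx": 0, "wy": 0, "wz": -3.24, "hand": 40}, {"dx": -11.53, "dy": -11.46, "dz": 1, "wx": 0, "wy": 0, "wz": -3.24, "hand": 40}, {"dx": -11.53, "dy": -11.46, "dz": 1, "wx": 0, "wy": 0, "wz": -3.24, "hand": 40}, {"dx": -11.53, "dy": -11.46, "dz": 1, "wx": 0, "wy": 0, "wz": -3.24, "hand": 40}, {"dx": -11.53, "dy": -11.46, "dz": 1, "wx": 0, "wy": 0, "wz": -3.24, "hand": 40}, {"dx": -11.53, "dy": -11.46, "dz": 1, "wx": 0, "wy": 0, "wz": -3.24, "hand": 40}, {"dx": -11.53, "dy": -11.46, "dz": 2, "wx": 0, "wy": 0, "wz": -3.24, "hand": 40}, {"dx": -11.53, "dy": -11.46, "dz": 2, "wx": 0, "wy": 0, "wz": -3.24, "hand": 40}])

```text
clock: 3.35
eef_pos: [0.5358, -0.2096, 0.1363]
tool_rot: [-0.018, 1.0, 0.003, -0.006]
ft_force: [-1.5, 1.1, -0.9]
grip_width: 0.0401
grasp_force: 0.0
```

```bash
python3 -c "
from h import *
o=bot.get_obs();print(o['joint_pos'],o['eef_pos'],o['grip_width'])
print(move([.541,-.212,.034],down(92)))"
```

```text
[-3.72978876e-01  4.62164084e-01  4.27107439e-02  1.16496027e+00
  3.12197893e-04 -4.08391202e-01] [ 0.53579671 -0.20955606  0.13628872] 0.04014892101165954
(array([-0.128, -0.064,  2.044]), array([ 0.065, -0.142,  0.006]))
```

>>> drive_tool(rows=[{"dx": 0, "dy": 0, "dz": 1, "wx": 0, "wy": 0, "wz": 0, "hand": 40}, {"dx": 0, "dy": 0, "dz": 2.1, "wx": 0, "wy": 0, "wz": 0, "hand": 40}, {"dx": 0, "dy": 0, "dz": 2.1, "wx": 0, "wy": 0, "wz": 0, "hand": 40}, {"dx": 0, "dy": 0, "dz": 2.1, "wx": 0, "wy": 0, "wz": 0, "hand": 40}, {"dx": 0, "dy": 0, "dz": 2.1, "wx": 0, "wy": 0, "wz": 0, "hand": 40}, {"dx": 0, "dy": 0, "dz": 2.1, "wx": 0, "wy": 0, "wz": 0, "hand": 0}, {"dx": 0, "dy": 0, "dz": 2.1, "wx": 0, "wy": 0, "wz": 0, "hand": 0}, {"dx": 0, "dy": 0, "dz": 2.1, "wx": 0, "wy": 0, "wz": 0, "hand": 0}, {"dx": 0, "dy": 0, "dz": 2.1, "wx": 0, "wy": 0, "wz": 0, "hand": 0}, {"dx": 0, "dy": 0, "dz": 2.1, "wx": 0, "wy": 0, "wz": 0, "hand": 0}])

```text
clock: 4.35
eef_pos: [0.5431, -0.213, 0.0405]
tool_rot: [-0.017, 1.0, -0.001, 0.003]
ft_force: [0.3, -0.4, 7.2]
grip_width: 0.0137
grasp_force: 58.4
```

>>> drive_tool(rows=[{"dx": 0, "dy": 0.1, "dz": 0, "wx": 0, "wy": 0, "wz": 0, "hand": 0}, {"dx": 0, "dy": 0.3, "dz": 0, "wx": 0, "wy": 0, "wz": 0, "hand": 0}, {"dx": 0, "dy": 0.6, "dz": 0, "wx": 0, "wy": 0, "wz": 0, "hand": 0}, {"dx": 0, "dy": 0.9, "dz": 0, "wx": 0, "wy": 0, "wz": 0, "hand": 0}, {"dx": 0, "dy": 1.2, "dz": 0, "wx": 0, "wy": 0, "wz": 0, "hand": 0}, {"dx": 0, "dy": 1.5, "dz": 0, "wx": 0, "wy": 0, "wz": 0, "hand": 0}, {"dx": 0, "dy": 1.8, "dz": 0, "wx": 0, "wy": 0, "wz": 0, "hand": 0}, {"dx": 0, "dy": 2.1, "dz": 0, "wx": 0, "wy": 0, "wz": 0, "hand": 0}, {"dx": 0, "dy": 2.4, "dz": 0, "wx": 0, "wy": 0, "wz": 0, "hand": 0}, {"dx": 0, "dy": 2.7, "dz": 0, "wx": 0, "wy": 0, "wz": 0, "hand": 0}, {"dx": 0, "dy": 3.0, "dz": 0, "wx": 0, "wy": 0, "wz": 0, "hand": 0}, {"dx": 0, "dy": 3.3, "dz": 0, "wx": 0, "wy": 0, "wz": 0, "hand": 0}, {"dx": 0, "dy": 3.5, "dz": 0, "wx": 0, "wy": 0, "wz": 0, "hand": 0}, {"dx": 0, "dy": 3.6, "dz": 0, "wx": 0, "wy": 0, "wz": 0, "hand": 0}, {"dx": 0, "dy": 3.6, "dz": 0, "wx": 0, "wy": 0, "wz": 0, "hand": 0}])

```text
clock: 5.85
eef_pos: [0.5382, -0.0316, 0.0405]
tool_rot: [-0.018, 1.0, -0.0, 0.004]
ft_force: [2.9, 1.2, 6.1]
grip_width: 0.0142
grasp_force: 58.7
```

```bash
python3 -c "
from h import *
im=shot('scene','s3')
cv2.imwrite('pics/c4.png',cv2.resize(im[140:430,220:440],None,fx=2,fy=2)[:,:,::-1])"
```

```text
(no output)
```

View pics/c4.png

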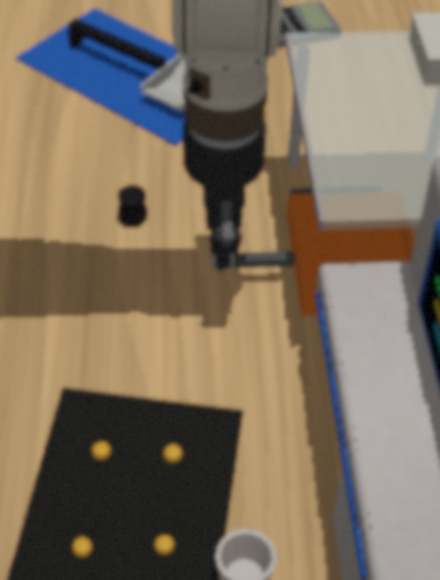

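The tray follows the post and is nearly out. I'll push on to the stop.

>>> drive_tool(rows=[{"dx": 0, "dy": 0.15, "dz": 0, "wx": 0, "wy": 0, "wz": 0, "hand": 0}, {"dx": 0, "dy": 0.3, "dz": 0, "wx": 0, "wy": 0, "wz": 0, "hand": 0}, {"dx": 0, "dy": 0.45, "dz": 0, "wx": 0, "wy": 0, "wz": 0, "hand": 0}, {"dx": 0, "dy": 0.55, "dz": 0, "wx": 0, "wy": 0, "wz": 0, "hand": 0}, {"dx": 0, "dy": 0.55, "dz": 0, "wx": 0, "wy": 0, "wz": 0, "hand": 0}, {"dx": 0, "dy": 0.55, "dz": 0, "wx": 0, "wy": 0, "wz": 0, "hand": 0}])

```text
clock: 6.5
eef_pos: [0.5377, -0.0117, 0.0405]
tool_rot: [-0.015, 1.0, -0.007, 0.004]
ft_force: [2.6, -19.6, 4.5]
grip_width: 0.0137
grasp_force: 59.2
```

>>> drive_tool(rows=[{"dx": 0, "dy": -0.1, "dz": 0, "wx": 0, "wy": 0, "wz": 0, "hand": 36}, {"dx": 0, "dy": -0.1, "dz": 0, "wx": 0, "wy": 0, "wz": 0, "hand": 36}, {"dx": 0, "dy": -0.1, "dz": 0, "wx": 0, "wy": 0, "wz": 0, "hand": 36}, {"dx": 0, "dy": -0.1, "dz": -0.8, "wx": 0, "wy": 0, "wz": 0, "hand": 36}, {"dx": 0, "dy": -0.1, "dz": -1.6, "wx": 0, "wy": 0, "wz": 0, "hand": 36}, {"dx": 0, "dy": -0.1, "dz": -1.6, "wx": 0, "wy": 0, "wz": 0, "hand": 36}, {"dx": 0, "dy": -0.1, "dz": -1.6, "wx": 0, "wy": 0, "wz": 0, "hand": 36}])

```text
clock: 7.2
eef_pos: [0.5347, -0.0091, 0.1185]
tool_rot: [-0.018, 1.0, 0.0, 0.001]
ft_force: [-0.0, -0.1, -0.2]
grip_width: 0.0358
grasp_force: 0.0
```

```bash
python3 -c "
from h import *
o=bot.get_obs();print(o['joint_pos'],o['eef_pos'],o['grip_width'],o['ft_force'])
print(move([.490,-.244,.08],down(53.5)))"
```

```text
[-1.72408689e-02  3.91581222e-01 -1.18913755e-01  1.05760208e+00
  3.89092195e-04 -5.32050865e-02] [ 0.53466061 -0.0091051   0.11850036] 0.03575891983815776 [-0.0139676  -0.09422788 -0.17762209]
(array([ 1.064, -4.663,  0.766]), array([0.013, 0.029, 7.712]))
```

>>> drive_tool(rows=[{"dx": 1.06, "dy": -4.66, "dz": 0, "wx": 0, "wy": 0, "wz": 7.71, "hand": 36}, {"dx": 1.06, "dy": -4.66, "dz": 0, "wx": 0, "wy": 0, "wz": 7.71, "hand": 36}, {"dx": 1.06, "dy": -4.66, "dz": 0, "wx": 0, "wy": 0, "wz": 7.71, "hand": 36}, {"dx": 1.06, "dy": -4.66, "dz": 0, "wx": 0, "wy": 0, "wz": 7.71, "hand": 36}, {"dx": 1.06, "dy": -4.66, "dz": 0, "wx": 0, "wy": 0, "wz": 7.71, "hand": 36}, {"dx": 1.06, "dy": -4.66, "dz": 0.7, "wx": 0, "wy": 0, "wz": 7.71, "hand": 36}, {"dx": 1.06, "dy": -4.66, "dz": 0.7, "wx": 0, "wy": 0, "wz": 7.71, "hand": 36}, {"dx": 1.06, "dy": -4.66, "dz": 0.7, "wx": 0, "wy": 0, "wz": 7.71, "hand": 36}, {"dx": 1.06, "dy": -4.66, "dz": 0.7, "wx": 0, "wy": 0, "wz": 7.71, "hand": 36}])

```text
clock: 8.1
eef_pos: [0.4894, -0.2435, 0.0826]
tool_rot: [0.313, 0.95, 0.0, -0.0]
ft_force: [0.7, 0.7, -0.3]
grip_width: 0.0359
grasp_force: 0.0
```

```bash
python3 -c "
from h import *
im=shot('top','t5')
print([ (x['score'],p2w('top',x['extent'][:2],.009)[0][:2]) for x in bot.look_for('top','gold1')])
print(move([.490,-.244,.017],down(53.5)))"
```

```text
[(0.4, array([ 0.42990926, -0.23872643]))]
(array([ 1.000e-03, -5.000e-03,  1.327e+00]), array([0.004, 0.018, 0.012]))
```

>>> drive_tool(rows=[{"dx": 0, "dy": 0, "dz": 0.9, "wx": 0, "wy": 0, "wz": 0, "hand": 36}, {"dx": 0, "dy": 0, "dz": 1.32, "wx": 0, "wy": 0, "wz": 0, "hand": 36}, {"dx": 0, "dy": 0, "dz": 1.32, "wx": 0, "wy": 0, "wz": 0, "hand": 36}, {"dx": 0, "dy": 0, "dz": 1.32, "wx": 0, "wy": 0, "wz": 0, "hand": 8}, {"dx": 0, "dy": 0, "dz": 1.32, "wx": 0, "wy": 0, "wz": 0, "hand": 8}, {"dx": 0, "dy": 0, "dz": 1.32, "wx": 0, "wy": 0, "wz": 0, "hand": 8}, {"dx": 0, "dy": 0, "dz": 1.32, "wx": 0, "wy": 0, "wz": 0, "hand": 8}])

```text
clock: 8.9
eef_pos: [0.4902, -0.2447, 0.0179]
tool_rot: [0.313, 0.95, 0.0, 0.001]
ft_force: [-0.4, 1.2, 6.6]
grip_width: 0.0116
grasp_force: 59.0
```

>>> drive_tool(rows=[{"dx": 0, "dy": 0, "dz": -1, "wx": 0, "wy": 0, "wz": 0, "hand": 8}, {"dx": 0, "dy": 0, "dz": -2, "wx": 0, "wy": 0, "wz": 0, "hand": 8}, {"dx": 6.27, "dy": 8.41, "dz": -2, "wx": 0, "wy": 0, "wz": 0, "hand": 8}, {"dx": 6.27, "dy": 8.41, "dz": -2, "wx": 0, "wy": 0, "wz": 0, "hand": 8}, {"dx": 6.27, "dy": 8.41, "dz": -2, "wx": 0, "wy": 0, "wz": 0, "hand": 8}, {"dx": 6.27, "dy": 8.41, "dz": -2, "wx": 0, "wy": 0, "wz": 0, "hand": 8}, {"dx": 6.27, "dy": 8.41, "dz": -2, "wx": 0, "wy": 0, "wz": 0, "hand": 8}, {"dx": 6.27, "dy": 8.41, "dz": -2, "wx": 0, "wy": 0, "wz": 0, "hand": 8}, {"dx": 6.27, "dy": 8.41, "dz": -2, "wx": 0, "wy": 0, "wz": 0, "hand": 8}, {"dx": 6.27, "dy": 8.41, "dz": -2, "wx": 0, "wy": 0, "wz": 0, "hand": 8}, {"dx": 6.27, "dy": 8.41, "dz": -2, "wx": 0, "wy": 0, "wz": 0, "hand": 8}, {"dx": 6.27, "dy": 8.41, "dz": -2, "wx": 0, "wy": 0, "wz": 0, "hand": 8}, {"dx": 6.27, "dy": 8.41, "dz": -2, "wx": 0, "wy": 0, "wz": 0, "hand": 8}, {"dx": 6.27, "dy": 8.41, "dz": -2, "wx": 0, "wy": 0, "wz": 0, "hand": 8}, {"dx": 6.27, "dy": 8.41, "dz": -2, "wx": 0, "wy": 0, "wz": 0, "hand": 8}, {"dx": 6.27, "dy": 8.41, "dz": -2, "wx": 0, "wy": 0, "wz": 0, "hand": 8}, {"dx": 6.27, "dy": 8.41, "dz": -2, "wx": 0, "wy": 0, "wz": 0, "hand": 8}, {"dx": 6.27, "dy": 8.41, "dz": -2, "wx": 0, "wy": 0, "wz": 0, "hand": 8}])

```text
clock: 10.7
eef_pos: [0.4879, 0.2788, 0.1165]
tool_rot: [0.314, 0.949, -0.0, 0.0]
ft_force: [-0.1, -0.7, -0.3]
grip_width: 0.0116
grasp_force: 58.7
```

```bash
python3 -c "
from h import *
o=bot.get_obs();print(o['joint_pos'],o['eef_pos'],o['grip_width'],o['ft_force'])
a=shot('top','t6');b=shot('scene','s6')
A=cv2.resize(a[220:360,120:280],None,fx=2.5,fy=2.5);B=cv2.resize(b[120:260,200:360],None,fx=2.5,fy=2.5)
cv2.imwrite('pics/c6.png',np.hstack([A,B])[:,:,::-1])
print(w2p('scene',[.4884,.2797,.034]),w2p('top',[.4884,.2797,.034]),w2p('scene',[.5005,.2708,.008]))
print([ (x['score'],p2w('top',x['extent'][:2],.009)[0][:2]) for x in bot.look_for('top','gold1')])
print([ (x['score'],p2w('scene',x['extent'][:2],.0085)[0][:2]) for x in bot.look_for('scene','gold1')])
print(move([.4884,.2797,.036],down(53.5)))"
```

```text
[ 5.19218255e-01  4.44483088e-01 -4.14176256e-02  1.08496414e+00
 -1.07246922e-04  1.15897578e+00] [0.48787951 0.27879885 0.11645582] 0.011571268850391463 [-0.08737393 -0.72398978 -0.25224677]
[[305.62060076 173.99642982]] [[208.380359   281.46043687]] [[310.64565147 184.68156045]]
[(0.56, array([ 0.48175648, -0.33264002])), (0.41, array([ 0.42357502, -0.24338322])), (0.37, array([ 0.41551094, -0.33675821]))]
[(0.6, array([ 0.41582339, -0.33153738])), (0.37, array([ 0.42537225, -0.2434419 ])), (0.34, array([0.45116393, 0.31466009]))]
(array([-0.007,  0.011,  1.609]), array([ 0.001,  0.   , -0.02 ]))
```

View pics/c6.png

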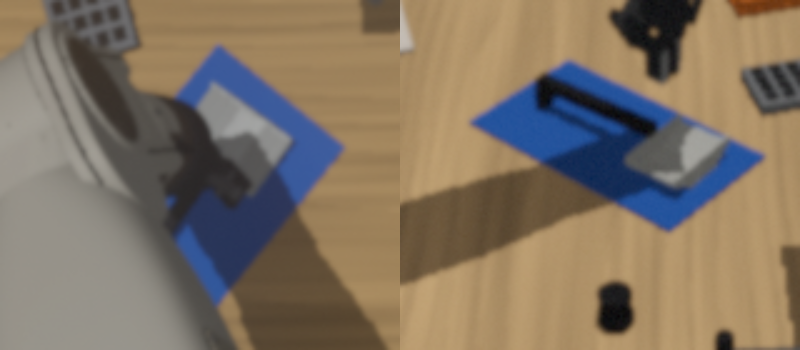

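The pan centre shows at about (310,182) in the scene view, close to the predicted (311,185), so I'll lower and release.

>>> drive_tool(rows=[{"dx": 0, "dy": 0, "dz": 0.9, "wx": 0, "wy": 0, "wz": 0, "hand": 8}, {"dx": 0, "dy": 0, "dz": 1.6, "wx": 0, "wy": 0, "wz": 0, "hand": 8}, {"dx": 0, "dy": 0, "dz": 1.6, "wx": 0, "wy": 0, "wz": 0, "hand": 8}, {"dx": 0, "dy": 0, "dz": 1.6, "wx": 0, "wy": 0, "wz": 0, "hand": 28}, {"dx": 0, "dy": 0, "dz": 1.6, "wx": 0, "wy": 0, "wz": 0, "hand": 28}, {"dx": 0, "dy": 0, "dz": 1.6, "wx": 0, "wy": 0, "wz": 0, "hand": 28}, {"dx": 0, "dy": 0, "dz": 0.5, "wx": 0, "wy": 0, "wz": 0, "hand": 28}, {"dx": 0, "dy": 0, "dz": -0.2, "wx": 0, "wy": 0, "wz": 0, "hand": 28}, {"dx": 0, "dy": 0, "dz": -0.2, "wx": 0, "wy": 0, "wz": 0, "hand": 28}])

```text
clock: 11.8
eef_pos: [0.4923, 0.2827, 0.1346]
tool_rot: [0.314, 0.95, 0.006, 0.005]
ft_force: [0.4, 1.5, 1.6]
grip_width: 0.0279
grasp_force: 0.0
```

```bash
python3 -c "
from h import *
o=bot.get_obs();print(o['eef_pos'],o['grip_width'],o['ft_force'])
b=shot('scene','s7')
B=cv2.resize(b[120:260,200:360],None,fx=4,fy=4)
cv2.imwrite('pics/c7.png',B[:,:,::-1])
print(move([.4832,-.332,.1265],down(53.5)))"
```

```text
[0.49230071 0.28269952 0.13464926] 0.02794724829984626 [0.359667   1.48597725 1.59898983]
(array([-7.188, -9.954,  0.035]), array([ 0.116,  0.05 , -0.009]))
```

View pics/c7.png

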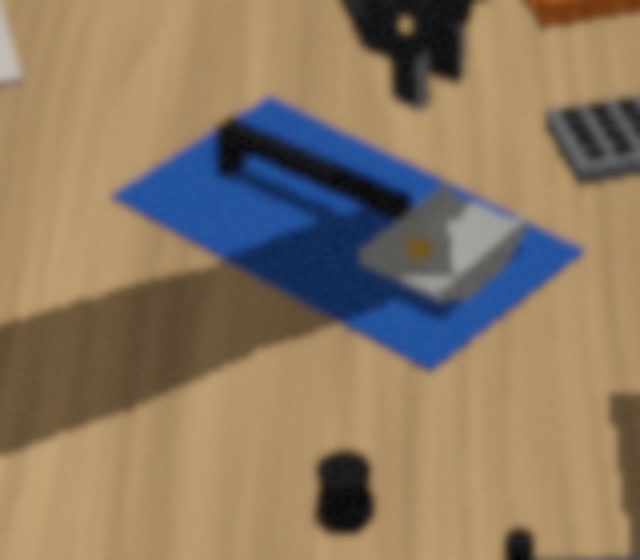

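The button is in the pan at crop (418,248). Next is gold2.

>>> drive_tool(rows=[{"dx": -7.18, "dy": -9.91, "dz": 0, "wx": 0, "wy": 0, "wz": 0, "hand": 36}, {"dx": -7.18, "dy": -9.91, "dz": 0, "wx": 0, "wy": 0, "wz": 0, "hand": 36}, {"dx": -7.18, "dy": -9.91, "dz": 0, "wx": 0, "wy": 0, "wz": 0, "hand": 36}, {"dx": -7.18, "dy": -9.91, "dz": 0, "wx": 0, "wy": 0, "wz": 0, "hand": 36}, {"dx": -7.18, "dy": -9.91, "dz": 0, "wx": 0, "wy": 0, "wz": 0, "hand": 36}, {"dx": -7.18, "dy": -9.91, "dz": 0, "wx": 0, "wy": 0, "wz": 0, "hand": 36}, {"dx": -7.18, "dy": -9.91, "dz": 0, "wx": 0, "wy": 0, "wz": 0, "hand": 36}, {"dx": -7.18, "dy": -9.91, "dz": 0, "wx": 0, "wy": 0, "wz": 0, "hand": 36}, {"dx": -7.18, "dy": -9.91, "dz": 0, "wx": 0, "wy": 0, "wz": 0, "hand": 36}, {"dx": -7.18, "dy": -9.91, "dz": 0, "wx": 0, "wy": 0, "wz": 0, "hand": 36}, {"dx": -7.18, "dy": -9.91, "dz": 0, "wx": 0, "wy": 0, "wz": 0, "hand": 36}, {"dx": -7.18, "dy": -9.91, "dz": 0, "wx": 0, "wy": 0, "wz": 0, "hand": 36}, {"dx": -7.18, "dy": -9.91, "dz": 0, "wx": 0, "wy": 0, "wz": 0, "hand": 36}, {"dx": -7.18, "dy": -9.91, "dz": 0, "wx": 0, "wy": 0, "wz": 0, "hand": 36}, {"dx": -7.18, "dy": -9.91, "dz": 0.8, "wx": 0, "wy": 0, "wz": 0, "hand": 36}, {"dx": -7.18, "dy": -9.91, "dz": 0.8, "wx": 0, "wy": 0, "wz": 0, "hand": 36}, {"dx": -7.18, "dy": -9.91, "dz": 0.8, "wx": 0, "wy": 0, "wz": 0, "hand": 36}])

```text
clock: 13.55
eef_pos: [0.4801, -0.3295, 0.0857]
tool_rot: [0.313, 0.95, 0.001, -0.002]
ft_force: [-0.0, -0.7, -0.2]
grip_width: 0.0361
grasp_force: 0.0
```

```bash
python3 -c "
from h import *
o=bot.get_obs();print(o['eef_pos'],o['grip_width'],o['ft_force'])
bot.camera('scene')
print([ (x['score'],p2w('scene',x['extent'][:2],.0085)[0][:2]) for x in bot.look_for('scene','gold1')])
print(move([.482,-.332,.0175],down(53.5)))"
```

```text
[ 0.48010564 -0.32947658  0.08566994] 0.0360669994443104 [-0.02183733 -0.66517488 -0.19190417]
[(0.58, array([ 0.48175215, -0.33853647])), (0.38, array([ 0.41454514, -0.33530442]))]
(array([-0.012, -0.014,  1.404]), array([0.002, 0.015, 0.011]))
```

>>> drive_tool(rows=[{"dx": -0.02, "dy": -0.03, "dz": 0.9, "wx": 0, "wy": 0, "wz": 0, "hand": 36}, {"dx": -0.02, "dy": -0.03, "dz": 1.38, "wx": 0, "wy": 0, "wz": 0, "hand": 36}, {"dx": -0.02, "dy": -0.03, "dz": 1.38, "wx": 0, "wy": 0, "wz": 0, "hand": 36}, {"dx": -0.02, "dy": -0.03, "dz": 1.38, "wx": 0, "wy": 0, "wz": 0, "hand": 8}, {"dx": -0.02, "dy": -0.03, "dz": 1.38, "wx": 0, "wy": 0, "wz": 0, "hand": 8}, {"dx": -0.02, "dy": -0.03, "dz": 1.38, "wx": 0, "wy": 0, "wz": 0, "hand": 8}, {"dx": -0.02, "dy": -0.03, "dz": 1.38, "wx": 0, "wy": 0, "wz": 0, "hand": 8}, {"dx": -0.02, "dy": -0.03, "dz": 0.4, "wx": 0, "wy": 0, "wz": 0, "hand": 8}, {"dx": -0.02, "dy": -0.03, "dz": -0.6, "wx": 0, "wy": 0, "wz": 0, "hand": 8}, {"dx": -0.02, "dy": -0.03, "dz": -0.6, "wx": 0, "wy": 0, "wz": 0, "hand": 8}, {"dx": -0.02, "dy": -0.03, "dz": -0.6, "wx": 0, "wy": 0, "wz": 0, "hand": 8}])

```text
clock: 14.75
eef_pos: [0.4821, -0.3346, 0.1187]
tool_rot: [0.314, 0.95, -0.001, 0.002]
ft_force: [-1.1, 0.6, -0.6]
grip_width: 0.0113
grasp_force: 58.6
```

```bash
python3 -c "
from h import *
print(move([.5126,.2619,.116],down(53.5)))"
```

```text
(array([6.615, 9.946, 0.022]), array([ 0.001,  0.057, -0.011]))
```

>>> drive_tool(rows=[{"dx": 6.62, "dy": 9.95, "dz": 0, "wx": 0, "wy": 0, "wz": 0, "hand": 8}, {"dx": 6.62, "dy": 9.95, "dz": 0, "wx": 0, "wy": 0, "wz": 0, "hand": 8}, {"dx": 6.62, "dy": 9.95, "dz": 0, "wx": 0, "wy": 0, "wz": 0, "hand": 8}, {"dx": 6.62, "dy": 9.95, "dz": 0, "wx": 0, "wy": 0, "wz": 0, "hand": 8}, {"dx": 6.62, "dy": 9.95, "dz": 0, "wx": 0, "wy": 0, "wz": 0, "hand": 8}, {"dx": 6.62, "dy": 9.95, "dz": 0, "wx": 0, "wy": 0, "wz": 0, "hand": 8}, {"dx": 6.62, "dy": 9.95, "dz": 0, "wx": 0, "wy": 0, "wz": 0, "hand": 8}, {"dx": 6.62, "dy": 9.95, "dz": 0, "wx": 0, "wy": 0, "wz": 0, "hand": 8}, {"dx": 6.62, "dy": 9.95, "dz": 0, "wx": 0, "wy": 0, "wz": 0, "hand": 8}, {"dx": 6.62, "dy": 9.95, "dz": 0, "wx": 0, "wy": 0, "wz": 0, "hand": 8}, {"dx": 6.62, "dy": 9.95, "dz": 0, "wx": 0, "wy": 0, "wz": 0, "hand": 8}, {"dx": 6.62, "dy": 9.95, "dz": 0, "wx": 0, "wy": 0, "wz": 0, "hand": 8}, {"dx": 6.62, "dy": 9.95, "dz": 0, "wx": 0, "wy": 0, "wz": 0, "hand": 8}, {"dx": 6.62, "dy": 9.95, "dz": 0, "wx": 0, "wy": 0, "wz": 0, "hand": 8}, {"dx": 6.62, "dy": 9.95, "dz": 0, "wx": 0, "wy": 0, "wz": 0, "hand": 8}, {"dx": 6.62, "dy": 9.95, "dz": 0, "wx": 0, "wy": 0, "wz": 0, "hand": 8}])

```text
clock: 16.35
eef_pos: [0.5109, 0.2614, 0.1157]
tool_rot: [0.315, 0.949, -0.001, -0.001]
ft_force: [0.1, -0.3, 0.3]
grip_width: 0.011
grasp_force: 58.7
```

>>> drive_tool(rows=[{"dx": 0, "dy": 0, "dz": 0.9, "wx": 0, "wy": 0, "wz": 0, "hand": 8}, {"dx": 0, "dy": 0, "dz": 1.6, "wx": 0, "wy": 0, "wz": 0, "hand": 8}, {"dx": 0, "dy": 0, "dz": 1.6, "wx": 0, "wy": 0, "wz": 0, "hand": 8}, {"dx": 0, "dy": 0, "dz": 1.6, "wx": 0, "wy": 0, "wz": 0, "hand": 28}, {"dx": 0, "dy": 0, "dz": 1.6, "wx": 0, "wy": 0, "wz": 0, "hand": 28}, {"dx": 0, "dy": 0, "dz": 1.6, "wx": 0, "wy": 0, "wz": 0, "hand": 28}, {"dx": 0, "dy": 0, "dz": 0.8, "wx": 0, "wy": 0, "wz": 0, "hand": 28}, {"dx": 0, "dy": 0, "dz": 0, "wx": 0, "wy": 0, "wz": 0, "hand": 28}, {"dx": 0, "dy": 0, "dz": 0, "wx": 0, "wy": 0, "wz": 0, "hand": 28}])

```text
clock: 17.25
eef_pos: [0.5159, 0.2656, 0.1244]
tool_rot: [0.314, 0.95, 0.005, 0.005]
ft_force: [1.6, -0.2, 0.0]
grip_width: 0.0282
grasp_force: 0.0
```

```bash
python3 -c "
from h import *
o=bot.get_obs();print(o['eef_pos'],o['grip_width'],o['ft_force'])
a=bot.camera('top')
hsv=cv2.cvtColor(a,cv2.COLOR_RGB2HSV)
m=cv2.inRange(hsv,(12,130,110),(35,255,255)); m[:255]=0;m[:,:400]=0;m[345:]=0;m[:,525:]=0
n,_,st,ce=cv2.connectedComponentsWithStats(m)
for i in range(1,n):
    if st[i,4]>12: print('gold',ce[i],st[i,4],p2w('top',ce[i],.009)[0])
b=shot('scene','s8');m=cv2.inRange(cv2.cvtColor(b,cv2.COLOR_RGB2HSV),(12,130,70),(35,255,255))
n,_,st,ce=cv2.connectedComponentsWithStats(m[120:450,220:350])
for i in range(1,n):
    if st[i,4]>12: print(ce[i]+[220,120],st[i,4],p2w('scene',ce[i]+[220,120],.0085)[0])
print(move([.425,-.2415,.116],down(53.5)))"
```

```text
[0.51588548 0.26556354 0.12442869] 0.028157794301517734 [ 1.55133968 -0.24227408  0.04641406]
gold [443.81578947 303.68421053] 38 [ 0.42680522 -0.23997661  0.009     ]
gold [485.35897436 307.8974359 ] 39 [ 0.41497129 -0.33238243  0.009     ]
[340.98947368 122.57894737] 95 [0.58962001 0.56011796 0.0085    ]
[304.84210526 180.15789474] 19 [0.4862416  0.28850525 0.0085    ]
[270.10989011 364.53846154] 91 [ 0.42526824 -0.24064676  0.0085    ]
[260.73267327 412.8019802 ] 101 [ 0.41383963 -0.3333235   0.0085    ]
(array([-4.608, -9.169,  0.028]), array([ 0.063,  0.031, -0.009]))
```

```bash
python3 -c "
from h import *
b=cv2.imread('pics/s8.png');m=cv2.inRange(cv2.cvtColor(b,cv2.COLOR_BGR2HSV),(8,90,40),(35,255,255))[165:200,288:335]
n,_,st,ce=cv2.connectedComponentsWithStats(m)
for i in range(1,n): print(ce[i]+[288,165],st[i,4],p2w('scene',ce[i]+[288,165],.015)[0])
print(w2p('scene',[[.5126,.2619,.016],[.4884,.2797,.016]]))
"
```

```text
[327.7745098  167.88235294] 102 [0.54433031 0.3307293  0.015     ]
[304.59259259 180.07407407] 27 [0.48570222 0.2803236  0.015     ]
[312.95 185.75] 20 [0.50601783 0.25752126 0.015     ]
[331.62068966 197.24137931] 29 [0.54976919 0.21308527 0.015     ]
[[315.63662151 184.30355241]
 [305.68637694 179.89859183]]
```

>>> drive_tool(rows=[{"dx": -4.53, "dy": -9.09, "dz": 0, "wx": 0, "wy": 0, "wz": 0, "hand": 36}, {"dx": -4.53, "dy": -9.09, "dz": 0, "wx": 0, "wy": 0, "wz": 0, "hand": 36}, {"dx": -4.53, "dy": -9.09, "dz": 0, "wx": 0, "wy": 0, "wz": 0, "hand": 36}, {"dx": -4.53, "dy": -9.09, "dz": 0, "wx": 0, "wy": 0, "wz": 0, "hand": 36}, {"dx": -4.53, "dy": -9.09, "dz": 0, "wx": 0, "wy": 0, "wz": 0, "hand": 36}, {"dx": -4.53, "dy": -9.09, "dz": 0, "wx": 0, "wy": 0, "wz": 0, "hand": 36}, {"dx": -4.53, "dy": -9.09, "dz": 0, "wx": 0, "wy": 0, "wz": 0, "hand": 36}, {"dx": -4.53, "dy": -9.09, "dz": 0, "wx": 0, "wy": 0, "wz": 0, "hand": 36}, {"dx": -4.53, "dy": -9.09, "dz": 0, "wx": 0, "wy": 0, "wz": 0, "hand": 36}, {"dx": -4.53, "dy": -9.09, "dz": 0, "wx": 0, "wy": 0, "wz": 0, "hand": 36}, {"dx": -4.53, "dy": -9.09, "dz": 0, "wx": 0, "wy": 0, "wz": 0, "hand": 36}, {"dx": -4.53, "dy": -9.09, "dz": 0, "wx": 0, "wy": 0, "wz": 0, "hand": 36}, {"dx": -4.53, "dy": -9.09, "dz": 0, "wx": 0, "wy": 0, "wz": 0, "hand": 36}, {"dx": -4.53, "dy": -9.09, "dz": 0.9, "wx": 0, "wy": 0, "wz": 0, "hand": 36}, {"dx": -4.53, "dy": -9.09, "dz": 0.9, "wx": 0, "wy": 0, "wz": 0, "hand": 36}, {"dx": -4.53, "dy": -9.09, "dz": 0.9, "wx": 0, "wy": 0, "wz": 0, "hand": 36}])

```text
clock: 18.95
eef_pos: [0.4218, -0.2347, 0.0708]
tool_rot: [0.312, 0.95, 0.0, -0.002]
ft_force: [-0.2, -0.6, 0.7]
grip_width: 0.0357
grasp_force: 0.0
```

```bash
python3 -c "
from h import *
b=shot('scene','s9');hs=cv2.cvtColor(b,cv2.COLOR_RGB2HSV);m=cv2.inRange(hs,(8,90,40),(35,255,255))[165:200,288:335]
n,_,st,ce=cv2.connectedComponentsWithStats(m)
for i in range(1,n): print(ce[i]+[288,165],st[i,4],p2w('scene',ce[i]+[288,165],.015)[0])
B=cv2.resize(b[120:260,200:360],None,fx=4,fy=4)
cv2.imwrite('pics/c9.png',B[:,:,::-1])
print(move([.4258,-.2405,.0175],down(53.5)))"
```

```text
[327.82828283 167.80808081] 99 [0.54447663 0.3310473  0.015     ]
[304.44444444 179.40740741] 27 [0.48533359 0.2830258  0.015     ]
[313.4 185.4] 15 [0.50712556 0.25889283 0.015     ]
[331.62068966 197.24137931] 29 [0.54976919 0.21308527 0.015     ]
(array([-0.104, -0.045,  1.089]), array([ 0.001, -0.006,  0.017]))
```

View pics/c9.png

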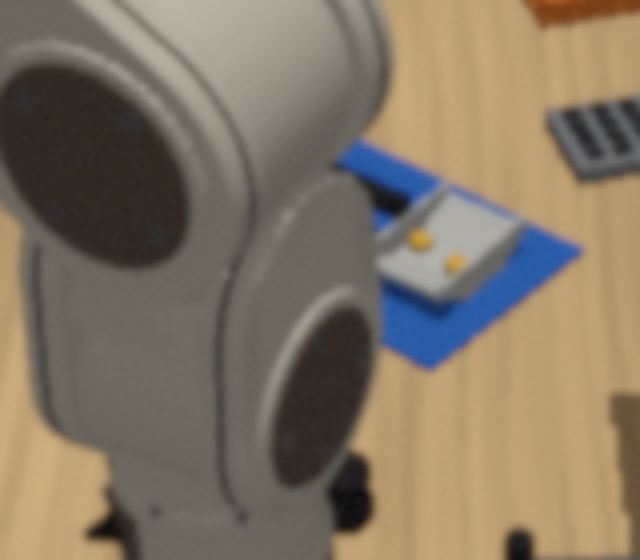

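Two buttons are in the pan, at crop (420,240) and (456,262). Now the third.

>>> drive_tool(rows=[{"dx": -0.07, "dy": -0.03, "dz": 0.6, "wx": 0, "wy": 0, "wz": 0, "hand": 36}, {"dx": -0.07, "dy": -0.03, "dz": 1.08, "wx": 0, "wy": 0, "wz": 0, "hand": 36}, {"dx": -0.07, "dy": -0.03, "dz": 1.08, "wx": 0, "wy": 0, "wz": 0, "hand": 36}, {"dx": -0.07, "dy": -0.03, "dz": 1.08, "wx": 0, "wy": 0, "wz": 0, "hand": 8}, {"dx": -0.07, "dy": -0.03, "dz": 1.08, "wx": 0, "wy": 0, "wz": 0, "hand": 8}, {"dx": -0.07, "dy": -0.03, "dz": 1.08, "wx": 0, "wy": 0, "wz": 0, "hand": 8}, {"dx": -0.07, "dy": -0.03, "dz": 1.08, "wx": 0, "wy": 0, "wz": 0, "hand": 8}, {"dx": -0.07, "dy": -0.03, "dz": 0.1, "wx": 0, "wy": 0, "wz": 0, "hand": 8}, {"dx": -0.07, "dy": -0.03, "dz": -0.9, "wx": 0, "wy": 0, "wz": 0, "hand": 8}, {"dx": -0.07, "dy": -0.03, "dz": -0.9, "wx": 0, "wy": 0, "wz": 0, "hand": 8}, {"dx": -0.07, "dy": -0.03, "dz": -0.9, "wx": 0, "wy": 0, "wz": 0, "hand": 8}])

```text
clock: 20.1
eef_pos: [0.4258, -0.241, 0.1186]
tool_rot: [0.314, 0.95, -0.001, 0.003]
ft_force: [0.5, 0.6, -0.9]
grip_width: 0.0107
grasp_force: 58.6
```

```bash
python3 -c "
from h import *
print(move([.503,.274,.116],down(53.5)))"
```

```text
(array([4.894, 9.194, 0.031]), array([ 0.006,  0.058, -0.011]))
```

>>> drive_tool(rows=[{"dx": 4.89, "dy": 9.19, "dz": 0, "wx": 0, "wy": 0, "wz": 0, "hand": 8}, {"dx": 4.89, "dy": 9.19, "dz": 0, "wx": 0, "wy": 0, "wz": 0, "hand": 8}, {"dx": 4.89, "dy": 9.19, "dz": 0, "wx": 0, "wy": 0, "wz": 0, "hand": 8}, {"dx": 4.89, "dy": 9.19, "dz": 0, "wx": 0, "wy": 0, "wz": 0, "hand": 8}, {"dx": 4.89, "dy": 9.19, "dz": 0, "wx": 0, "wy": 0, "wz": 0, "hand": 8}, {"dx": 4.89, "dy": 9.19, "dz": 0, "wx": 0, "wy": 0, "wz": 0, "hand": 8}, {"dx": 4.89, "dy": 9.19, "dz": 0, "wx": 0, "wy": 0, "wz": 0, "hand": 8}, {"dx": 4.89, "dy": 9.19, "dz": 0, "wx": 0, "wy": 0, "wz": 0, "hand": 8}, {"dx": 4.89, "dy": 9.19, "dz": 0, "wx": 0, "wy": 0, "wz": 0, "hand": 8}, {"dx": 4.89, "dy": 9.19, "dz": 0, "wx": 0, "wy": 0, "wz": 0, "hand": 8}, {"dx": 4.89, "dy": 9.19, "dz": 0, "wx": 0, "wy": 0, "wz": 0, "hand": 8}, {"dx": 4.89, "dy": 9.19, "dz": 0, "wx": 0, "wy": 0, "wz": 0, "hand": 8}, {"dx": 4.89, "dy": 9.19, "dz": 0, "wx": 0, "wy": 0, "wz": 0, "hand": 8}, {"dx": 4.89, "dy": 9.19, "dz": 0, "wx": 0, "wy": 0, "wz": 0, "hand": 8}, {"dx": 4.89, "dy": 9.19, "dz": 0, "wx": 0, "wy": 0, "wz": 0, "hand": 8}])

```text
clock: 21.6
eef_pos: [0.5014, 0.2729, 0.116]
tool_rot: [0.315, 0.949, -0.001, -0.0]
ft_force: [0.5, 0.6, -0.6]
grip_width: 0.0106
grasp_force: 58.7
```

>>> drive_tool(rows=[{"dx": 0, "dy": 0, "dz": 0.9, "wx": 0, "wy": 0, "wz": 0, "hand": 8}, {"dx": 0, "dy": 0, "dz": 1.56, "wx": 0, "wy": 0, "wz": 0, "hand": 8}, {"dx": 0, "dy": 0, "dz": 1.56, "wx": 0, "wy": 0, "wz": 0, "hand": 8}, {"dx": 0, "dy": 0, "dz": 1.56, "wx": 0, "wy": 0, "wz": 0, "hand": 28}, {"dx": 0, "dy": 0, "dz": 1.56, "wx": 0, "wy": 0, "wz": 0, "hand": 28}, {"dx": 0, "dy": 0, "dz": 1.56, "wx": 0, "wy": 0, "wz": 0, "hand": 28}, {"dx": 0, "dy": 0, "dz": 0.8, "wx": 0, "wy": 0, "wz": 0, "hand": 28}, {"dx": 0, "dy": 0, "dz": 0, "wx": 0, "wy": 0, "wz": 0, "hand": 28}, {"dx": 0, "dy": 0, "dz": 0, "wx": 0, "wy": 0, "wz": 0, "hand": 28}])

```text
clock: 22.5
eef_pos: [0.5062, 0.277, 0.1242]
tool_rot: [0.314, 0.95, 0.005, 0.005]
ft_force: [0.8, 0.6, 1.5]
grip_width: 0.028
grasp_force: 0.0
```

```bash
python3 -c "
from h import *
o=bot.get_obs();print(o['eef_pos'],o['grip_width'],o['ft_force'])
b=shot('scene','s10');m=cv2.inRange(cv2.cvtColor(b,cv2.COLOR_RGB2HSV),(12,130,70),(35,255,255))
n,_,st,ce=cv2.connectedComponentsWithStats(m[200:450,220:350])
for i in range(1,n):
    if st[i,4]>12: print(ce[i]+[220,200],st[i,4],p2w('scene',ce[i]+[220,200],.0085)[0])
hs=cv2.cvtColor(b,cv2.COLOR_RGB2HSV);m=cv2.inRange(hs,(8,90,40),(35,255,255))[165:200,288:335]
n,_,st,ce=cv2.connectedComponentsWithStats(m)
for i in range(1,n): print(ce[i]+[288,165],st[i,4],p2w('scene',ce[i]+[288,165],.015)[0])
print(move([.4145,-.333,.116],down(53.5)))"
```

```text
[0.50615224 0.27703855 0.12417755] 0.027956922147655588 [0.78007247 0.58299724 1.52471563]
[260.68627451 412.83333333] 102 [ 0.41376659 -0.33337921  0.0085    ]
[327.76237624 167.84158416] 101 [0.54430501 0.33090432 0.015     ]
[308.70666667 181.42666667] 75 [0.4957932  0.27479614 0.015     ]
[331.53333333 197.23333333] 30 [0.54956322 0.21311687 0.015     ]
(array([ -5.806, -10.865,   0.032]), array([ 0.108,  0.05 , -0.01 ]))
```

>>> drive_tool(rows=[{"dx": -5.8, "dy": -10.8, "dz": 0, "wx": 0, "wy": 0, "wz": 0, "hand": 36}, {"dx": -5.8, "dy": -10.8, "dz": 0, "wx": 0, "wy": 0, "wz": 0, "hand": 36}, {"dx": -5.8, "dy": -10.8, "dz": 0, "wx": 0, "wy": 0, "wz": 0, "hand": 36}, {"dx": -5.8, "dy": -10.8, "dz": 0, "wx": 0, "wy": 0, "wz": 0, "hand": 36}, {"dx": -5.8, "dy": -10.8, "dz": 0, "wx": 0, "wy": 0, "wz": 0, "hand": 36}, {"dx": -5.8, "dy": -10.8, "dz": 0, "wx": 0, "wy": 0, "wz": 0, "hand": 36}, {"dx": -5.8, "dy": -10.8, "dz": 0, "wx": 0, "wy": 0, "wz": 0, "hand": 36}, {"dx": -5.8, "dy": -10.8, "dz": 0, "wx": 0, "wy": 0, "wz": 0, "hand": 36}, {"dx": -5.8, "dy": -10.8, "dz": 0, "wx": 0, "wy": 0, "wz": 0, "hand": 36}, {"dx": -5.8, "dy": -10.8, "dz": 0, "wx": 0, "wy": 0, "wz": 0, "hand": 36}, {"dx": -5.8, "dy": -10.8, "dz": 0, "wx": 0, "wy": 0, "wz": 0, "hand": 36}, {"dx": -5.8, "dy": -10.8, "dz": 0, "wx": 0, "wy": 0, "wz": 0, "hand": 36}, {"dx": -5.8, "dy": -10.8, "dz": 0, "wx": 0, "wy": 0, "wz": 0, "hand": 36}, {"dx": -5.8, "dy": -10.8, "dz": 0, "wx": 0, "wy": 0, "wz": 0, "hand": 36}, {"dx": -5.8, "dy": -10.8, "dz": 0, "wx": 0, "wy": 0, "wz": 0, "hand": 36}, {"dx": -5.8, "dy": -10.8, "dz": 0.9, "wx": 0, "wy": 0, "wz": 0, "hand": 36}, {"dx": -5.8, "dy": -10.8, "dz": 0.9, "wx": 0, "wy": 0, "wz": 0, "hand": 36}, {"dx": -5.8, "dy": -10.8, "dz": 0.9, "wx": 0, "wy": 0, "wz": 0, "hand": 36}])

```text
clock: 24.35
eef_pos: [0.4126, -0.3295, 0.0709]
tool_rot: [0.312, 0.95, 0.001, -0.002]
ft_force: [-0.2, -0.2, -0.3]
grip_width: 0.0356
grasp_force: 0.0
```

```bash
python3 -c "
from h import *
a=bot.camera('top')
m=cv2.inRange(cv2.cvtColor(a,cv2.COLOR_RGB2HSV),(12,130,110),(35,255,255)); m[:255]=0;m[:,:400]=0;m[345:]=0;m[:,525:]=0
n,_,st,ce=cv2.connectedComponentsWithStats(m)
for i in range(1,n):
    if st[i,4]>12: print('gold',ce[i],st[i,4],p2w('top',ce[i],.009)[0])
m=cv2.inRange(cv2.cvtColor(a,cv2.COLOR_RGB2HSV),(12,90,60),(35,255,255))[245:305,185:240]
n,_,st,ce=cv2.connectedComponentsWithStats(m)
for i in range(1,n):
    if st[i,4]>8: print('scoop',ce[i]+[185,245],st[i,4],p2w('top',ce[i]+[185,245],.017)[0])
print(move([.4145,-.333,.0175],down(53.5)))"
```

```text
scoop [189.256 250.352] 125 [0.55965388 0.3262272  0.017     ]
scoop [232.31891892 250.23243243] 185 [0.55746683 0.22890448 0.017     ]
scoop [218.         272.29166667] 24 [0.50884082 0.26161555 0.017     ]
scoop [208.51851852 279.90740741] 54 [0.49233765 0.2830989  0.017     ]
(array([-0.043, -0.028,  1.092]), array([ 0.002, -0.004,  0.017]))
```

>>> drive_tool(rows=[{"dx": -0.03, "dy": -0.03, "dz": 0.6, "wx": 0, "wy": 0, "wz": 0, "hand": 36}, {"dx": -0.03, "dy": -0.03, "dz": 1.08, "wx": 0, "wy": 0, "wz": 0, "hand": 36}, {"dx": -0.03, "dy": -0.03, "dz": 1.08, "wx": 0, "wy": 0, "wz": 0, "hand": 36}, {"dx": -0.03, "dy": -0.03, "dz": 1.08, "wx": 0, "wy": 0, "wz": 0, "hand": 8}, {"dx": -0.03, "dy": -0.03, "dz": 1.08, "wx": 0, "wy": 0, "wz": 0, "hand": 8}, {"dx": -0.03, "dy": -0.03, "dz": 1.08, "wx": 0, "wy": 0, "wz": 0, "hand": 8}, {"dx": -0.03, "dy": -0.03, "dz": 1.08, "wx": 0, "wy": 0, "wz": 0, "hand": 8}, {"dx": -0.03, "dy": -0.03, "dz": 0.1, "wx": 0, "wy": 0, "wz": 0, "hand": 8}, {"dx": -0.03, "dy": -0.03, "dz": -0.9, "wx": 0, "wy": 0, "wz": 0, "hand": 8}, {"dx": -0.03, "dy": -0.03, "dz": -0.9, "wx": 0, "wy": 0, "wz": 0, "hand": 8}, {"dx": -0.03, "dy": -0.03, "dz": -0.9, "wx": 0, "wy": 0, "wz": 0, "hand": 8}])

```text
clock: 25.5
eef_pos: [0.4146, -0.3351, 0.1186]
tool_rot: [0.314, 0.95, -0.001, 0.002]
ft_force: [-0.0, 0.3, -1.6]
grip_width: 0.0108
grasp_force: 58.6
```

```bash
python3 -c "
from h import *
print(move([.510,.265,.116],down(53.5)))"
```

```text
(array([ 5.616, 10.778,  0.02 ]), array([-0.004,  0.06 , -0.011]))
```

>>> drive_tool(rows=[{"dx": 5.62, "dy": 10.78, "dz": 0, "wx": 0, "wy": 0, "wz": 0, "hand": 8}, {"dx": 5.62, "dy": 10.78, "dz": 0, "wx": 0, "wy": 0, "wz": 0, "hand": 8}, {"dx": 5.62, "dy": 10.78, "dz": 0, "wx": 0, "wy": 0, "wz": 0, "hand": 8}, {"dx": 5.62, "dy": 10.78, "dz": 0, "wx": 0, "wy": 0, "wz": 0, "hand": 8}, {"dx": 5.62, "dy": 10.78, "dz": 0, "wx": 0, "wy": 0, "wz": 0, "hand": 8}, {"dx": 5.62, "dy": 10.78, "dz": 0, "wx": 0, "wy": 0, "wz": 0, "hand": 8}, {"dx": 5.62, "dy": 10.78, "dz": 0, "wx": 0, "wy": 0, "wz": 0, "hand": 8}, {"dx": 5.62, "dy": 10.78, "dz": 0, "wx": 0, "wy": 0, "wz": 0, "hand": 8}, {"dx": 5.62, "dy": 10.78, "dz": 0, "wx": 0, "wy": 0, "wz": 0, "hand": 8}, {"dx": 5.62, "dy": 10.78, "dz": 0, "wx": 0, "wy": 0, "wz": 0, "hand": 8}, {"dx": 5.62, "dy": 10.78, "dz": 0, "wx": 0, "wy": 0, "wz": 0, "hand": 8}, {"dx": 5.62, "dy": 10.78, "dz": 0, "wx": 0, "wy": 0, "wz": 0, "hand": 8}, {"dx": 5.62, "dy": 10.78, "dz": 0, "wx": 0, "wy": 0, "wz": 0, "hand": 8}, {"dx": 5.62, "dy": 10.78, "dz": 0, "wx": 0, "wy": 0, "wz": 0, "hand": 8}, {"dx": 5.62, "dy": 10.78, "dz": 0, "wx": 0, "wy": 0, "wz": 0, "hand": 8}, {"dx": 5.62, "dy": 10.78, "dz": 0, "wx": 0, "wy": 0, "wz": 0, "hand": 8}, {"dx": 5.62, "dy": 10.78, "dz": 0, "wx": 0, "wy": 0, "wz": 0, "hand": 8}, {"dx": 5.62, "dy": 10.78, "dz": 0, "wx": 0, "wy": 0, "wz": 0, "hand": 8}])

```text
clock: 27.3
eef_pos: [0.5087, 0.2651, 0.1165]
tool_rot: [0.314, 0.949, -0.0, 0.0]
ft_force: [-0.1, 0.5, 0.0]
grip_width: 0.0113
grasp_force: 58.7
```

>>> drive_tool(rows=[{"dx": 0, "dy": 0, "dz": 0.9, "wx": 0, "wy": 0, "wz": 0, "hand": 8}, {"dx": 0, "dy": 0, "dz": 1.56, "wx": 0, "wy": 0, "wz": 0, "hand": 8}, {"dx": 0, "dy": 0, "dz": 1.56, "wx": 0, "wy": 0, "wz": 0, "hand": 8}, {"dx": 0, "dy": 0, "dz": 1.56, "wx": 0, "wy": 0, "wz": 0, "hand": 28}, {"dx": 0, "dy": 0, "dz": 1.56, "wx": 0, "wy": 0, "wz": 0, "hand": 28}, {"dx": 0, "dy": 0, "dz": 1.56, "wx": 0, "wy": 0, "wz": 0, "hand": 28}, {"dx": 0, "dy": 0, "dz": 0.8, "wx": 0, "wy": 0, "wz": 0, "hand": 28}, {"dx": 0, "dy": 0, "dz": 0, "wx": 0, "wy": 0, "wz": 0, "hand": 28}, {"dx": 0, "dy": 0, "dz": 0, "wx": 0, "wy": 0, "wz": 0, "hand": 28}, {"dx": 0, "dy": 0, "dz": 0, "wx": 0, "wy": 0, "wz": 0, "hand": 28}])

```text
clock: 28.3
eef_pos: [0.5101, 0.2671, 0.1191]
tool_rot: [0.314, 0.95, 0.002, 0.002]
ft_force: [-0.4, -0.4, -0.9]
grip_width: 0.0283
grasp_force: 0.0
```

```bash
python3 -c "
from h import *
b=shot('scene','s11')
B=cv2.resize(b[120:260,200:360],None,fx=4,fy=4,interpolation=cv2.INTER_CUBIC)
cv2.imwrite('pics/c11.png',B[:,:,::-1])
m=cv2.inRange(cv2.cvtColor(b,cv2.COLOR_RGB2HSV),(8,90,40),(35,255,255))[165:200,288:335]
n,_,st,ce=cv2.connectedComponentsWithStats(m)
for i in range(1,n): print(ce[i]+[288,165],st[i,4],p2w('scene',ce[i]+[288,165],.015)[0])
print(move([.4,.345,.1],down(53.5)))"
```

```text
[327.85 167.85] 100 [0.54452606 0.33086721 0.015     ]
[309.67032967 181.73626374] 91 [0.49814831 0.27353566 0.015     ]
[331.53333333 197.23333333] 30 [0.54956322 0.21311687 0.015     ]
(array([ 2.685, -0.037,  0.346]), array([ 0.022,  0.01 , -0.009]))
```

View pics/c11.png

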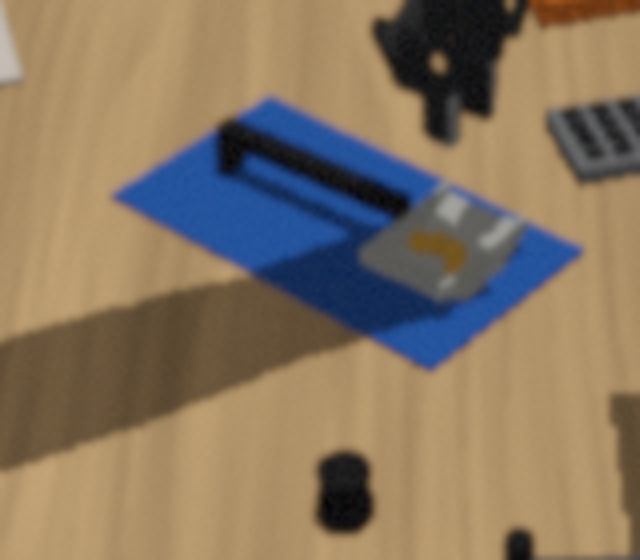

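All four buttons are in the pan, and the handle runs from crop (232,130) to (410,205). I'll work out the handle line and then grip it.

```bash
python3 -c "
from h import *
w=p2w('scene',[(258,152.5),(302,170.5)],.038);print(w,np.degrees(np.arctan2(*(w[1]-w[0])[1::-1])))
c=np.array([.5005,.2708]);d=np.radians(-36.2)
g=c-.13*np.array([np.cos(d),np.sin(d)]);print(g)
print(move([*g,.1],down(53.8)))"
```

```text
[[0.36702569 0.36691247 0.038     ]
 [0.47959939 0.28862804 0.038     ]] -34.814986108816626
[0.39559516 0.34757874]
(array([ 2.787, -0.048,  0.346]), array([ 0.022,  0.01 , -0.069]))
```

>>> drive_tool(rows=[{"dx": 2.8, "dy": -0.05, "dz": 0, "wx": 0, "wy": 0, "wz": -0.18, "hand": 44}, {"dx": 2.8, "dy": -0.05, "dz": 0, "wx": 0, "wy": 0, "wz": -0.18, "hand": 44}, {"dx": 2.8, "dy": -0.05, "dz": 0, "wx": 0, "wy": 0, "wz": -0.18, "hand": 44}, {"dx": 2.8, "dy": -0.05, "dz": 0, "wx": 0, "wy": 0, "wz": -0.18, "hand": 44}, {"dx": 2.8, "dy": -0.05, "dz": 0, "wx": 0, "wy": 0, "wz": -0.18, "hand": 44}, {"dx": 2.8, "dy": -0.05, "dz": 0.8, "wx": 0, "wy": 0, "wz": -0.18, "hand": 44}, {"dx": 2.8, "dy": -0.05, "dz": 1.5, "wx": 0, "wy": 0, "wz": -0.18, "hand": 44}, {"dx": 2.8, "dy": -0.05, "dz": 1.8, "wx": 0, "wy": 0, "wz": -0.18, "hand": 44}, {"dx": 2.8, "dy": -0.05, "dz": 1.8, "wx": 0, "wy": 0, "wz": -0.18, "hand": 44}, {"dx": 2.8, "dy": -0.05, "dz": 1.8, "wx": 0, "wy": 0, "wz": -0.18, "hand": 44}])

```text
clock: 29.35
eef_pos: [0.3955, 0.3469, 0.0261]
tool_rot: [0.307, 0.952, -0.0, -0.0]
ft_force: [-0.4, -0.1, 0.5]
grip_width: 0.0438
grasp_force: 0.0
```

```bash
python3 -c "
from h import *
print(bot.get_obs()['ft_force'])
print(move([.3956,.3465,.027],down(54.4)))"
```

```text
[-0.38310404 -0.09732807  0.46489278]
(array([-0.008, -0.006, -0.018]), array([-0.009,  0.   , -0.029]))
```

>>> drive_tool(rows=[{"dx": 0, "dy": 0, "dz": 0, "wx": 0, "wy": 0, "wz": 0, "hand": 30}, {"dx": 0, "dy": 0, "dz": 0, "wx": 0, "wy": 0, "wz": 0, "hand": 24}, {"dx": 0, "dy": 0, "dz": 0, "wx": 0, "wy": 0, "wz": 0, "hand": 20}, {"dx": 0, "dy": 0, "dz": 0, "wx": 0, "wy": 0, "wz": 0, "hand": 16}, {"dx": 0, "dy": 0, "dz": 0, "wx": 0, "wy": 0, "wz": 0, "hand": 12}, {"dx": 0, "dy": 0, "dz": 0, "wx": 0, "wy": 0, "wz": 0, "hand": 5}, {"dx": 0, "dy": 0, "dz": 0, "wx": 0, "wy": 0, "wz": 0, "hand": 5}, {"dx": 0, "dy": 0, "dz": -0.1, "wx": 0, "wy": 0, "wz": 0, "hand": 5}, {"dx": 0, "dy": 0, "dz": -0.3, "wx": 0, "wy": 0, "wz": 0, "hand": 5}, {"dx": 0, "dy": 0, "dz": -0.6, "wx": 0, "wy": 0, "wz": 0, "hand": 5}, {"dx": 0, "dy": 0, "dz": -1, "wx": 0, "wy": 0, "wz": 0, "hand": 5}, {"dx": 0, "dy": 0, "dz": -1.3, "wx": 0, "wy": 0, "wz": 0, "hand": 5}, {"dx": 0, "dy": 0, "dz": -1.4, "wx": 0, "wy": 0, "wz": 0, "hand": 5}, {"dx": 0, "dy": 0, "dz": -1.4, "wx": 0, "wy": 0, "wz": 0, "hand": 5}])

```text
clock: 30.75
eef_pos: [0.3949, 0.348, 0.097]
tool_rot: [0.306, 0.952, 0.001, 0.0]
ft_force: [0.2, -0.1, -1.7]
grip_width: 0.0128
grasp_force: 58.5
```

```bash
python3 -c "
from h import *
o=bot.get_obs();print(o['joint_pos'],o['ft_force'],o['ft_torque'])
b=shot('scene','s12');a=shot('top','t12')
cv2.imwrite('pics/c12.png',np.hstack([cv2.resize(b[80:240,200:360],None,fx=2.5,fy=2.5,interpolation=cv2.INTER_CUBIC),cv2.resize(a[220:380,120:280],None,fx=2.5,fy=2.5)])[:,:,::-1])
"
```

```text
[ 7.22231125e-01  3.99443882e-01 -1.69941221e-01  1.00015446e+00
  2.20264836e-04  1.34439851e+00] [ 0.15923689 -0.0712038  -1.65040651] [ 0.15553259  0.23314282 -0.01851315]
```

View pics/c12.png

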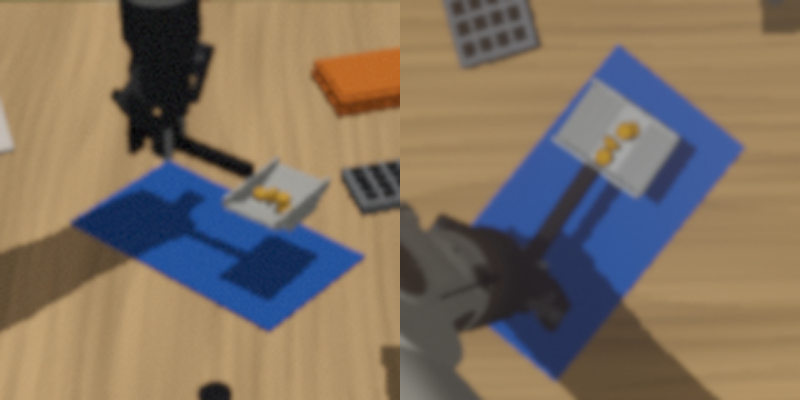

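The scoop is lifted level with all the gold in it. Next I'll move it smoothly to a point in front of the bay.

>>> drive_tool(rows=[{"dx": -0.05, "dy": -0.06, "dz": -0.01, "wx": 0, "wy": 0, "wz": -0.07, "hand": 5}, {"dx": -0.19, "dy": -0.25, "dz": -0.03, "wx": 0, "wy": 0, "wz": -0.3, "hand": 5}, {"dx": -0.43, "dy": -0.55, "dz": -0.06, "wx": 0, "wy": 0, "wz": -0.67, "hand": 5}, {"dx": -0.72, "dy": -0.92, "dz": -0.1, "wx": 0, "wy": 0, "wz": -1.12, "hand": 5}, {"dx": -1.0, "dy": -1.29, "dz": -0.1, "wx": 0, "wy": 0, "wz": -1.57, "hand": 5}, {"dx": -1.29, "dy": -1.66, "dz": -0.1, "wx": 0, "wy": 0, "wz": -2.02, "hand": 5}, {"dx": -1.58, "dy": -2.03, "dz": -0.1, "wx": 0, "wy": 0, "wz": -2.47, "hand": 5}, {"dx": -1.91, "dy": -2.46, "dz": -0.1, "wx": 0, "wy": 0, "wz": -2.99, "hand": 5}, {"dx": -2.25, "dy": -2.89, "dz": -0.1, "wx": 0, "wy": 0, "wz": -3.52, "hand": 5}, {"dx": -2.58, "dy": -3.32, "dz": -0.1, "wx": 0, "wy": 0, "wz": -4.04, "hand": 5}, {"dx": -2.92, "dy": -3.75, "dz": -0.1, "wx": 0, "wy": 0, "wz": -4.56, "hand": 5}, {"dx": -3.25, "dy": -4.18, "dz": -0.1, "wx": 0, "wy": 0, "wz": -5.09, "hand": 5}, {"dx": -3.59, "dy": -4.61, "dz": -0.1, "wx": 0, "wy": 0, "wz": -5.61, "hand": 5}, {"dx": -3.87, "dy": -4.98, "dz": -0.1, "wx": 0, "wy": 0, "wz": -6.06, "hand": 5}, {"dx": -4.16, "dy": -5.35, "dz": -0.1, "wx": 0, "wy": 0, "wz": -6.51, "hand": 5}, {"dx": -4.4, "dy": -5.66, "dz": -0.1, "wx": 0, "wy": 0, "wz": -6.88, "hand": 5}, {"dx": -4.59, "dy": -5.9, "dz": -0.1, "wx": 0, "wy": 0, "wz": -7.18, "hand": 5}, {"dx": -4.73, "dy": -6.09, "dz": -0.1, "wx": 0, "wy": 0, "wz": -7.4, "hand": 5}, {"dx": -4.78, "dy": -6.15, "dz": -0.1, "wx": 0, "wy": 0, "wz": -7.48, "hand": 5}, {"dx": -4.78, "dy": -6.15, "dz": -0.1, "wx": 0, "wy": 0, "wz": -7.48, "hand": 5}])

```text
clock: 32.85
eef_pos: [0.409, -0.0419, 0.1008]
tool_rot: [-0.015, 1.0, -0.0, -0.001]
ft_force: [-0.1, 1.2, -1.8]
grip_width: 0.0124
grasp_force: 58.5
```

```bash
python3 -c "
from h import *
o=bot.get_obs();print(o['joint_pos'],o['ft_force'],o['grip_width'])
b=shot('scene','s13');a=shot('top','t13')
cv2.imwrite('pics/c13.png',np.hstack([cv2.resize(b[170:370,260:460],None,fx=2,fy=2,interpolation=cv2.INTER_CUBIC),cv2.resize(a[120:320,240:440],None,fx=2,fy=2)])[:,:,::-1])
print(move([.542,-.037,.102],down(91.8)))
"
```

```text
[-1.01955678e-01  1.93702471e-01 -4.54890719e-01  9.23620332e-01
 -2.30622566e-04 -1.31252055e-01] [-0.09786149  1.16185611 -1.80302425] 0.012444320329465044
(array([-2.657,  0.003, -0.023]), array([ 0.003, -0.011, -0.01 ]))
```

View pics/c13.png

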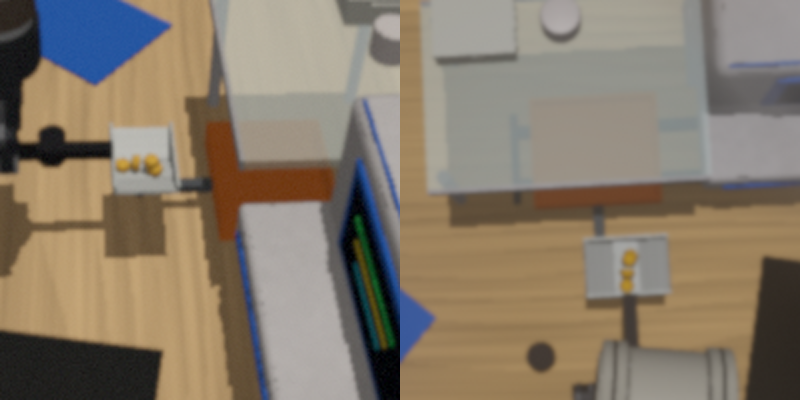

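Four buttons are visible in the pan at about crop (627,270), in front of the tray opening. Next I'll move in under the shelf.

>>> drive_tool(rows=[{"dx": -0.05, "dy": 0, "dz": 0, "wx": 0, "wy": 0, "wz": 0, "hand": 5}, {"dx": -0.2, "dy": 0, "dz": 0, "wx": 0, "wy": 0, "wz": 0, "hand": 5}, {"dx": -0.45, "dy": 0, "dz": 0, "wx": 0, "wy": 0, "wz": 0, "hand": 5}, {"dx": -0.75, "dy": 0, "dz": 0, "wx": 0, "wy": 0, "wz": 0, "hand": 5}, {"dx": -1.05, "dy": 0, "dz": 0, "wx": 0, "wy": 0, "wz": 0, "hand": 5}, {"dx": -1.35, "dy": 0, "dz": 0, "wx": 0, "wy": 0, "wz": 0, "hand": 5}, {"dx": -1.65, "dy": 0, "dz": 0, "wx": 0, "wy": 0, "wz": 0, "hand": 5}, {"dx": -1.95, "dy": 0, "dz": 0, "wx": 0, "wy": 0, "wz": 0, "hand": 5}, {"dx": -2.25, "dy": 0, "dz": 0, "wx": 0, "wy": 0, "wz": 0, "hand": 5}, {"dx": -2.48, "dy": 0, "dz": 0, "wx": 0, "wy": 0, "wz": 0, "hand": 5}, {"dx": -2.61, "dy": 0, "dz": 0, "wx": 0, "wy": 0, "wz": 0, "hand": 5}, {"dx": -2.66, "dy": 0, "dz": 0, "wx": 0, "wy": 0, "wz": 0, "hand": 5}, {"dx": -2.66, "dy": 0, "dz": 0, "wx": 0, "wy": 0, "wz": 0, "hand": 5}])

```text
clock: 34.25
eef_pos: [0.5428, -0.0373, 0.101]
tool_rot: [-0.015, 1.0, 0.0, -0.0]
ft_force: [0.2, -0.4, -2.2]
grip_width: 0.0128
grasp_force: 58.5
```

```bash
python3 -c "
from h import *
o=bot.get_obs();print(o['joint_pos'],o['ft_force'],o['grip_width'])
b=shot('scene','s14');a=shot('top','t14')
cv2.imwrite('pics/c14.png',np.hstack([cv2.resize(b[190:330,300:440],None,fx=2.8,fy=2.8,interpolation=cv2.INTER_CUBIC),cv2.resize(a[120:260,260:400],None,fx=2.8,fy=2.8)])[:,:,::-1])
"
```

```text
[-6.85697017e-02  4.27681239e-01 -1.13154117e-01  1.03043368e+00
 -2.01861610e-05 -9.93604543e-02] [ 0.18238264 -0.36566831 -2.17022462] 0.012753697171876062
```

View pics/c14.png

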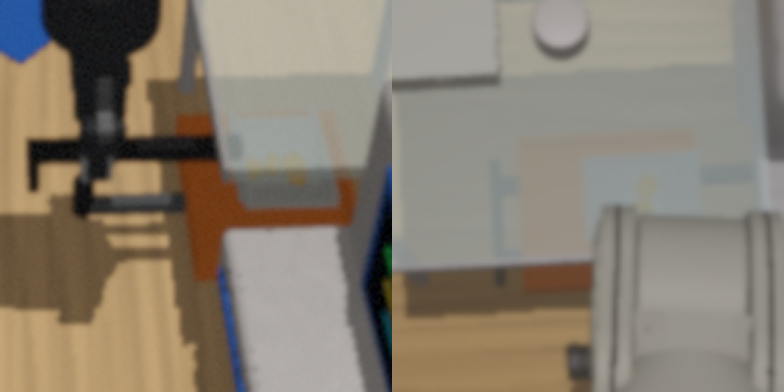

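The pan is over the tray, about 27 mm to the machine side, and clear below the shelf. Next I'll roll it so it pours over the left lip.

>>> drive_tool(rows=[{"dx": 0, "dy": -0.01, "dz": 0, "wx": 0.5, "wy": 0, "wz": 0, "hand": 5}, {"dx": 0, "dy": -0.02, "dz": 0, "wx": 1.5, "wy": 0, "wz": 0, "hand": 5}, {"dx": 0, "dy": -0.04, "dz": -0.01, "wx": 2.5, "wy": 0, "wz": 0, "hand": 5}, {"dx": 0, "dy": -0.05, "dz": -0.01, "wx": 3.5, "wy": 0, "wz": 0, "hand": 5}, {"dx": 0, "dy": -0.06, "dz": -0.01, "wx": 4.5, "wy": 0, "wz": 0, "hand": 5}, {"dx": 0, "dy": -0.07, "dz": -0.02, "wx": 5.5, "wy": 0, "wz": 0, "hand": 5}, {"dx": 0, "dy": -0.08, "dz": -0.02, "wx": 6.3, "wy": 0, "wz": 0, "hand": 5}, {"dx": 0, "dy": -0.09, "dz": -0.03, "wx": 7, "wy": 0, "wz": 0, "hand": 5}, {"dx": 0, "dy": -0.1, "dz": -0.03, "wx": 7.7, "wy": 0, "wz": 0, "hand": 5}, {"dx": 0, "dy": -0.11, "dz": -0.04, "wx": 8.4, "wy": 0, "wz": 0, "hand": 5}, {"dx": 0, "dy": -0.11, "dz": -0.05, "wx": 9, "wy": 0, "wz": 0, "hand": 5}, {"dx": 0, "dy": -0.12, "dz": -0.05, "wx": 9.6, "wy": 0, "wz": 0, "hand": 5}, {"dx": 0, "dy": -0.12, "dz": -0.06, "wx": 10, "wy": 0, "wz": 0, "hand": 5}, {"dx": 0, "dy": -0.12, "dz": -0.06, "wx": 10, "wy": 0, "wz": 0, "hand": 5}, {"dx": 0, "dy": -0.12, "dz": -0.06, "wx": 10, "wy": 0, "wz": 0, "hand": 5}, {"dx": 0, "dy": -0.12, "dz": -0.06, "wx": 10, "wy": 0, "wz": 0, "hand": 5}, {"dx": 0, "dy": -0.12, "dz": -0.06, "wx": 10, "wy": 0, "wz": 0, "hand": 5}, {"dx": 0, "dy": -0.13, "dz": -0.06, "wx": 10.6, "wy": 0, "wz": 0, "hand": 5}, {"dx": 0, "dy": -0.13, "dz": -0.07, "wx": 11, "wy": 0, "wz": 0, "hand": 5}, {"dx": 0, "dy": -0.13, "dz": -0.07, "wx": 11, "wy": 0, "wz": 0, "hand": 5}])

```text
clock: 36.35
eef_pos: [0.5425, -0.0438, 0.1042]
tool_rot: [-0.014, 0.887, -0.462, 0.006]
ft_force: [-0.4, 0.2, -1.1]
grip_width: 0.0127
grasp_force: 58.8
```

```bash
python3 -c "
from h import *
o=bot.get_obs();print(o['joint_pos'],o['ft_force'],o['ft_torque'],o['grip_width'])
b=shot('scene','s15');a=shot('top','t15')
for n,im,z in(('scene',b,.03),('top',a,.03)):
  print(n,[(round(x['score'],2),np.round(x['extent']),p2w(n,x['extent'][:2],z)[0].round(3)) for x in bot.look_for(n,'gold1')])
"
```

```text
[ 0.35044102  0.69325065 -0.03886103  1.26159429 -0.89048836  0.52301407] [-0.39066692  0.24397917 -1.09833766] [ 1.04903064  0.22580996 -0.0459182 ] 0.012735922552441851
scene []
top []
```

The wrist load dropped by about 1 N, which is four buttons' weight. I'll roll back upright and withdraw.

>>> drive_tool(rows=[{"dx": 0, "dy": 0, "dz": 0, "wx": -1, "wy": 0, "wz": 0, "hand": 5}, {"dx": 0, "dy": 0, "dz": 0, "wx": -2.5, "wy": 0, "wz": 0, "hand": 5}, {"dx": 0, "dy": 0, "dz": 0, "wx": -4, "wy": 0, "wz": 0, "hand": 5}, {"dx": 0, "dy": 0, "dz": 0, "wx": -5.5, "wy": 0, "wz": 0, "hand": 5}, {"dx": 0, "dy": 0, "dz": 0, "wx": -7, "wy": 0, "wz": 0, "hand": 5}, {"dx": 0, "dy": 0, "dz": 0, "wx": -8.5, "wy": 0, "wz": 0, "hand": 5}, {"dx": 0, "dy": 0, "dz": 0, "wx": -10, "wy": 0, "wz": 0, "hand": 5}, {"dx": 0, "dy": 0, "dz": 0, "wx": -11, "wy": 0, "wz": 0, "hand": 5}, {"dx": 0, "dy": 0, "dz": 0, "wx": -11, "wy": 0, "wz": 0, "hand": 5}, {"dx": 0.4, "dy": 0, "dz": 0, "wx": -11, "wy": 0, "wz": 0, "hand": 5}, {"dx": 1, "dy": 0, "dz": 0, "wx": -11, "wy": 0, "wz": 0, "hand": 5}, {"dx": 1.6, "dy": 0, "dz": 0, "wx": -11, "wy": 0, "wz": 0, "hand": 5}, {"dx": 2.2, "dy": 0, "dz": 0, "wx": -11, "wy": 0, "wz": 0, "hand": 5}, {"dx": 2.7, "dy": 0, "dz": 0, "wx": -11, "wy": 0, "wz": 0, "hand": 5}, {"dx": 2.8, "dy": 0, "dz": 0, "wx": -11, "wy": 0, "wz": 0, "hand": 5}, {"dx": 2.8, "dy": 0, "dz": 0, "wx": -11, "wy": 0, "wz": 0, "hand": 5}])

```text
clock: 38.15
eef_pos: [0.4027, -0.0479, 0.1051]
tool_rot: [-0.016, 1.0, -0.001, 0.0]
ft_force: [0.3, -0.4, -1.3]
grip_width: 0.0131
grasp_force: 58.7
```

```bash
python3 -c "
from h import *
o=bot.get_obs();print(o['joint_pos'],o['ft_force'],o['grip_width'])
b=shot('scene','s16');a=shot('top','t16')
m=cv2.inRange(cv2.cvtColor(b,cv2.COLOR_RGB2HSV),(12,90,60),(35,255,255))[220:330,290:380]
cv2.imwrite('pics/c16.png',np.hstack([cv2.resize(b[190:330,300:440],None,fx=2.8,fy=2.8,interpolation=cv2.INTER_CUBIC),cv2.resize(a[140:280,260:400],None,fx=2.8,fy=2.8)])[:,:,::-1])
print(move([.3956,.3465,.102],down(54.4)))
"
```

```text
[-0.11764528  0.17601526 -0.46403957  0.92970251 -0.00120103 -0.14903406] [ 0.26953066 -0.37467353 -1.27169384] 0.013063265349569593
(array([-0.068,  7.894,  0.059]), array([-2.000e-03,  3.200e-02,  7.478e+00]))
```

View pics/c16.png

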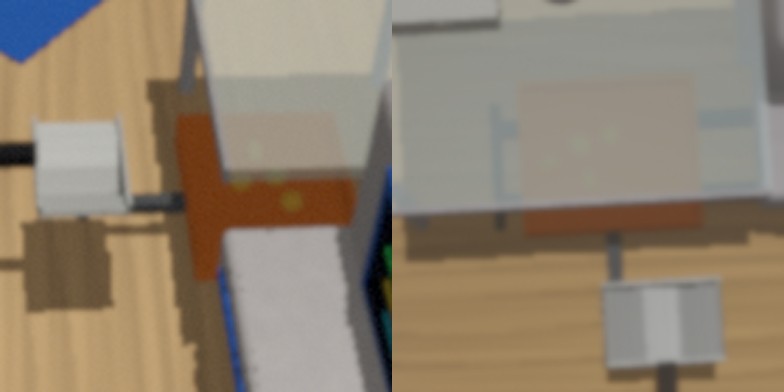

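The scoop is empty and four buttons show in the tray, at crop (290,202), (275,178), (242,183) and (255,150). Next I'll return the scoop to its mat.

>>> drive_tool(rows=[{"dx": 0, "dy": 0.3, "dz": 0, "wx": 0, "wy": 0, "wz": 0.3, "hand": 5}, {"dx": 0, "dy": 0.9, "dz": 0, "wx": 0, "wy": 0, "wz": 0.9, "hand": 5}, {"dx": 0, "dy": 1.6, "dz": 0, "wx": 0, "wy": 0, "wz": 1.6, "hand": 5}, {"dx": 0, "dy": 2.4, "dz": 0, "wx": 0, "wy": 0, "wz": 2.3, "hand": 5}, {"dx": 0, "dy": 3.2, "dz": 0, "wx": 0, "wy": 0, "wz": 3, "hand": 5}, {"dx": 0, "dy": 4, "dz": 0, "wx": 0, "wy": 0, "wz": 3.8, "hand": 5}, {"dx": 0, "dy": 4.8, "dz": 0, "wx": 0, "wy": 0, "wz": 4.6, "hand": 5}, {"dx": 0, "dy": 5.6, "dz": 0, "wx": 0, "wy": 0, "wz": 5.4, "hand": 5}, {"dx": -0.05, "dy": 6.4, "dz": 0, "wx": 0, "wy": 0, "wz": 6.1, "hand": 5}, {"dx": -0.07, "dy": 7.1, "dz": 0, "wx": 0, "wy": 0, "wz": 6.8, "hand": 5}, {"dx": -0.07, "dy": 7.6, "dz": 0, "wx": 0, "wy": 0, "wz": 7.3, "hand": 5}, {"dx": -0.07, "dy": 7.88, "dz": 0, "wx": 0, "wy": 0, "wz": 7.48, "hand": 5}, {"dx": -0.07, "dy": 7.88, "dz": 0, "wx": 0, "wy": 0, "wz": 7.48, "hand": 5}, {"dx": -0.07, "dy": 7.88, "dz": 0.4, "wx": 0, "wy": 0, "wz": 7.48, "hand": 5}, {"dx": -0.07, "dy": 7.88, "dz": 0.9, "wx": 0, "wy": 0, "wz": 7.48, "hand": 5}, {"dx": -0.07, "dy": 7.88, "dz": 1.25, "wx": 0, "wy": 0, "wz": 7.48, "hand": 5}, {"dx": -0.07, "dy": 7.88, "dz": 1.4, "wx": 0, "wy": 0, "wz": 7.48, "hand": 5}, {"dx": -0.07, "dy": 7.88, "dz": 1.4, "wx": 0, "wy": 0, "wz": 7.48, "hand": 5}])

```text
clock: 40.05
eef_pos: [0.394, 0.3448, 0.0337]
tool_rot: [0.306, 0.952, -0.001, -0.001]
ft_force: [0.5, 0.1, -2.7]
grip_width: 0.013
grasp_force: 58.7
```

```bash
python3 -c "
from h import *
print(bot.get_obs()['ft_force']);print(move([.3956,.3465,.0265],down(54.4)))
"
```

```text
[ 0.48657582  0.09662692 -2.65829931]
(array([-0.005,  0.047,  0.144]), array([-0.029, -0.004, -0.016]))
```

>>> drive_tool(rows=[{"dx": 0, "dy": 0, "dz": 0.08, "wx": 0, "wy": 0, "wz": 0, "hand": 5}, {"dx": 0, "dy": 0, "dz": 0.14, "wx": 0, "wy": 0, "wz": 0, "hand": 5}, {"dx": 0, "dy": 0, "dz": 0.15, "wx": 0, "wy": 0, "wz": 0, "hand": 5}, {"dx": 0, "dy": 0, "dz": 0.15, "wx": 0, "wy": 0, "wz": 0, "hand": 5}])

```text
clock: 40.45
eef_pos: [0.3947, 0.346, 0.0278]
tool_rot: [0.306, 0.952, 0.0, 0.0]
ft_force: [0.1, 0.9, -0.9]
grip_width: 0.013
grasp_force: 58.8
```

>>> drive_tool(rows=[{"dx": 0, "dy": 0, "dz": 0.03, "wx": 0, "wy": 0, "wz": 0, "hand": 5}, {"dx": 0, "dy": 0, "dz": 0.03, "wx": 0, "wy": 0, "wz": 0, "hand": 16}, {"dx": 0, "dy": 0, "dz": 0.03, "wx": 0, "wy": 0, "wz": 0, "hand": 22}, {"dx": 0, "dy": 0, "dz": 0.03, "wx": 0, "wy": 0, "wz": 0, "hand": 44}, {"dx": 0, "dy": 0, "dz": 0.03, "wx": 0, "wy": 0, "wz": 0, "hand": 44}, {"dx": 0, "dy": 0, "dz": 0.03, "wx": 0, "wy": 0, "wz": 0, "hand": 44}, {"dx": 0, "dy": 0, "dz": -0.6, "wx": 0, "wy": 0, "wz": 0, "hand": 44}, {"dx": 0, "dy": 0, "dz": -1.4, "wx": 0, "wy": 0, "wz": 0, "hand": 44}, {"dx": 0, "dy": 0, "dz": -2, "wx": 0, "wy": 0, "wz": 0, "hand": 44}, {"dx": 0, "dy": 0, "dz": -2, "wx": 0, "wy": 0, "wz": 0, "hand": 44}, {"dx": 0, "dy": 0, "dz": -2, "wx": 0, "wy": 0, "wz": 0, "hand": 44}])

```text
clock: 41.55
eef_pos: [0.3947, 0.346, 0.1279]
tool_rot: [0.306, 0.952, 0.001, 0.0]
ft_force: [-0.2, 0.1, -0.4]
grip_width: 0.0441
grasp_force: 0.0
```

```bash
python3 -c "
from h import *
bot.camera('scene')
d=bot.outline_of('scene','scoop')[:1]
for x in d:
  m=x['region'].astype(np.uint8);c=max(cv2.findContours(m,0,1)[0],key=cv2.contourArea);w=p2w('scene',c.reshape(-1,2),.02)[:,:2].astype(np.float32)
  print(x['score'],x['extent'],cv2.minAreaRect(w*1000))
old=cv2.imread('pics/s0.png');new=bot.camera('scene')[:,:,::-1]
print(cv2.absdiff(old,new)[140:210,235:345].max(2).mean())
print(move([.538,-.010,.126],down(91.8)))
"
```

```text
0.89 [291.7, 173.8, 75.6, 45.4] ((436.8519287109375, 316.46246337890625), (98.140380859375, 238.21310424804688), 56.339378356933594)
12.726493506493506
(array([-6.487e+00, -4.083e+00,  2.000e-03]), array([-0.031, -0.02 , -7.489]))
```

>>> drive_tool(rows=[{"dx": -6.49, "dy": -4.08, "dz": 0, "wx": 0, "wy": 0, "wz": -7.49, "hand": 40}, {"dx": -6.49, "dy": -4.08, "dz": 0, "wx": 0, "wy": 0, "wz": -7.49, "hand": 40}, {"dx": -6.49, "dy": -4.08, "dz": 0, "wx": 0, "wy": 0, "wz": -7.49, "hand": 40}, {"dx": -6.49, "dy": -4.08, "dz": 0, "wx": 0, "wy": 0, "wz": -7.49, "hand": 40}, {"dx": -6.49, "dy": -4.08, "dz": 0, "wx": 0, "wy": 0, "wz": -7.49, "hand": 40}, {"dx": -6.49, "dy": -4.08, "dz": 0, "wx": 0, "wy": 0, "wz": -7.49, "hand": 40}, {"dx": -6.49, "dy": -4.08, "dz": 0, "wx": 0, "wy": 0, "wz": -7.49, "hand": 40}, {"dx": -6.49, "dy": -4.08, "dz": 0, "wx": 0, "wy": 0, "wz": -7.49, "hand": 40}, {"dx": -6.49, "dy": -4.08, "dz": 0, "wx": 0, "wy": 0, "wz": -7.49, "hand": 40}, {"dx": -6.49, "dy": -4.08, "dz": 0, "wx": 0, "wy": 0, "wz": -7.49, "hand": 40}, {"dx": -6.49, "dy": -4.08, "dz": 0, "wx": 0, "wy": 0, "wz": -7.49, "hand": 40}, {"dx": -6.49, "dy": -4.08, "dz": 0, "wx": 0, "wy": 0, "wz": -7.49, "hand": 40}, {"dx": -6.49, "dy": -4.08, "dz": 0.8, "wx": 0, "wy": 0, "wz": -7.49, "hand": 40}, {"dx": -6.49, "dy": -4.08, "dz": 1.6, "wx": 0, "wy": 0, "wz": -7.49, "hand": 40}, {"dx": -6.49, "dy": -4.08, "dz": 1.75, "wx": 0, "wy": 0, "wz": -7.49, "hand": 40}, {"dx": -6.49, "dy": -4.08, "dz": 1.75, "wx": 0, "wy": 0, "wz": -7.49, "hand": 40}, {"dx": -6.49, "dy": -4.08, "dz": 1.75, "wx": 0, "wy": 0, "wz": -7.49, "hand": 5}, {"dx": -6.49, "dy": -4.08, "dz": 1.75, "wx": 0, "wy": 0, "wz": -7.49, "hand": 5}, {"dx": -6.49, "dy": -4.08, "dz": 1.75, "wx": 0, "wy": 0, "wz": -7.49, "hand": 5}, {"dx": -6.49, "dy": -4.08, "dz": 1.75, "wx": 0, "wy": 0, "wz": -7.49, "hand": 5}])

```text
clock: 43.7
eef_pos: [0.5407, -0.0118, 0.0421]
tool_rot: [-0.015, 1.0, -0.003, 0.002]
ft_force: [0.4, -7.2, -0.3]
grip_width: 0.0135
grasp_force: 58.4
```

>>> drive_tool(rows=[{"dx": 0, "dy": -0.05, "dz": 0, "wx": 0, "wy": 0, "wz": 0, "hand": 5}, {"dx": 0, "dy": -0.15, "dz": 0, "wx": 0, "wy": 0, "wz": 0, "hand": 5}, {"dx": 0, "dy": -0.35, "dz": 0, "wx": 0, "wy": 0, "wz": 0, "hand": 5}, {"dx": 0, "dy": -0.6, "dz": 0, "wx": 0, "wy": 0, "wz": 0, "hand": 5}, {"dx": 0, "dy": -0.85, "dz": 0, "wx": 0, "wy": 0, "wz": 0, "hand": 5}, {"dx": 0, "dy": -1.1, "dz": 0, "wx": 0, "wy": 0, "wz": 0, "hand": 5}, {"dx": 0, "dy": -1.35, "dz": 0, "wx": 0, "wy": 0, "wz": 0, "hand": 5}, {"dx": 0, "dy": -1.6, "dz": 0, "wx": 0, "wy": 0, "wz": 0, "hand": 5}, {"dx": 0, "dy": -1.85, "dz": 0, "wx": 0, "wy": 0, "wz": 0, "hand": 5}, {"dx": 0, "dy": -2.1, "dz": 0, "wx": 0, "wy": 0, "wz": 0, "hand": 5}, {"dx": 0, "dy": -2.35, "dz": 0, "wx": 0, "wy": 0, "wz": 0, "hand": 5}, {"dx": 0, "dy": -2.6, "dz": 0, "wx": 0, "wy": 0, "wz": 0, "hand": 5}, {"dx": 0, "dy": -2.85, "dz": 0, "wx": 0, "wy": 0, "wz": 0, "hand": 5}, {"dx": 0, "dy": -3.1, "dz": 0, "wx": 0, "wy": 0, "wz": 0, "hand": 5}, {"dx": 0, "dy": -3.35, "dz": 0, "wx": 0, "wy": 0, "wz": 0, "hand": 5}, {"dx": 0, "dy": -3.6, "dz": 0, "wx": 0, "wy": 0, "wz": 0, "hand": 5}, {"dx": 0, "dy": -3.8, "dz": 0, "wx": 0, "wy": 0, "wz": 0, "hand": 5}, {"dx": 0, "dy": -3.9, "dz": 0, "wx": 0, "wy": 0, "wz": 0, "hand": 5}, {"dx": 0, "dy": -3.95, "dz": 0, "wx": 0, "wy": 0, "wz": 0, "hand": 5}, {"dx": 0, "dy": -3.95, "dz": 0, "wx": 0, "wy": 0, "wz": 0, "hand": 5}])

```text
clock: 45.7
eef_pos: [0.5459, -0.2075, 0.042]
tool_rot: [-0.015, 1.0, -0.001, 0.001]
ft_force: [-2.5, 0.2, 6.9]
grip_width: 0.0138
grasp_force: 59.3
```

>>> drive_tool(rows=[{"dx": 0, "dy": -0.05, "dz": 0, "wx": 0, "wy": 0, "wz": 0, "hand": 5}, {"dx": 0, "dy": -0.12, "dz": 0, "wx": 0, "wy": 0, "wz": 0, "hand": 5}, {"dx": 0, "dy": -0.2, "dz": 0, "wx": 0, "wy": 0, "wz": 0, "hand": 5}, {"dx": 0, "dy": -0.27, "dz": 0, "wx": 0, "wy": 0, "wz": 0, "hand": 5}, {"dx": 0, "dy": -0.32, "dz": 0, "wx": 0, "wy": 0, "wz": 0, "hand": 5}, {"dx": 0, "dy": -0.32, "dz": 0, "wx": 0, "wy": 0, "wz": 0, "hand": 5}])

```text
clock: 46.3
eef_pos: [0.5463, -0.222, 0.042]
tool_rot: [-0.016, 1.0, 0.001, 0.001]
ft_force: [-3.4, 4.0, 8.5]
grip_width: 0.0138
grasp_force: 59.5
```

>>> drive_tool(rows=[{"dx": 0, "dy": -0.06, "dz": 0, "wx": 0, "wy": 0, "wz": 0, "hand": 5}, {"dx": 0, "dy": -0.1, "dz": 0, "wx": 0, "wy": 0, "wz": 0, "hand": 5}, {"dx": 0, "dy": -0.1, "dz": 0, "wx": 0, "wy": 0, "wz": 0, "hand": 5}])

```text
clock: 46.6
eef_pos: [0.5463, -0.2222, 0.0419]
tool_rot: [-0.017, 1.0, 0.005, 0.001]
ft_force: [-2.5, 15.9, 11.7]
grip_width: 0.0139
grasp_force: 60.1
```

At the home stop. I'll release and retreat.

>>> drive_tool(rows=[{"dx": 0, "dy": 0.1, "dz": 0, "wx": 0, "wy": 0, "wz": 0, "hand": 5}, {"dx": 0, "dy": 0.1, "dz": 0, "wx": 0, "wy": 0, "wz": 0, "hand": 40}, {"dx": 0, "dy": 0.1, "dz": 0, "wx": 0, "wy": 0, "wz": 0, "hand": 40}, {"dx": 0, "dy": 0.1, "dz": 0, "wx": 0, "wy": 0, "wz": 0, "hand": 40}, {"dx": 0, "dy": 0.1, "dz": 0, "wx": 0, "wy": 0, "wz": 0, "hand": 40}, {"dx": 0, "dy": 0.1, "dz": -0.7, "wx": 0, "wy": 0, "wz": 0, "hand": 40}, {"dx": 0, "dy": 0.1, "dz": -1.6, "wx": 0, "wy": 0, "wz": 0, "hand": 40}, {"dx": 0, "dy": 0.1, "dz": -2.4, "wx": 0, "wy": 0, "wz": 0, "hand": 40}, {"dx": 0.5, "dy": 0.1, "dz": -2.8, "wx": 0, "wy": 0, "wz": 0, "hand": 40}, {"dx": 1, "dy": 0.1, "dz": -2.8, "wx": 0, "wy": 0, "wz": 0, "hand": 40}, {"dx": 1, "dy": 0.1, "dz": -2.8, "wx": 0, "wy": 0, "wz": 0, "hand": 40}, {"dx": 1, "dy": 0.1, "dz": -2.8, "wx": 0, "wy": 0, "wz": 0, "hand": 40}])

```text
clock: 47.8
eef_pos: [0.4957, -0.2244, 0.1799]
tool_rot: [-0.015, 1.0, -0.0, 0.0]
ft_force: [1.5, 1.2, 0.0]
grip_width: 0.04
grasp_force: 0.0
```

```bash
python3 -c "
from h import *
o=bot.get_obs();print(o['eef_pos'],o['ft_force'])
b=shot('scene','s20');old=cv2.imread('pics/s0.png')
print(w2p('scene',[.5463,-.2222,.054]))
for t in('scoop','pull_post','crucible','loupe'):
  print(t,[(round(x['score'],2),np.round(x['extent'],1)) for x in bot.look_for('scene',t)[:1]])
m=cv2.inRange(cv2.cvtColor(b,cv2.COLOR_RGB2HSV),(12,130,70),(35,255,255))
n,_,st,ce=cv2.connectedComponentsWithStats(m[200:450,220:350])
print([(ce[i]+[220,200],st[i,4]) for i in range(1,n) if st[i,4]>12])
"
```

```text
[ 0.49566215 -0.22444249  0.17991357] [1.54547224 1.20031638 0.02077501]
[[339.38133522 339.93661472]]
scoop [(0.49, array([265.5, 158. ,  25.7,  19.2]))]
pull_post [(0.88, array([361.1, 347.1,  61.1,  75.5]))]
crucible [(0.62, array([345.5, 423.4,  27.6,  36.5]))]
loupe []
[]
```

```bash
python3 -c "
from workcell import bot
print(bot.job_done())"
```

```text
the job is handed in; nothing more can be done
None
```

I handed the job in at about 48 s of robot time; the hand-in returned no verdict. All four gold buttons were poured into the tray, the tray was pushed to its home stop, and the empty scoop was set back on its blue mat. I saw the gold in the tray before sliding it home but could not see it inside the chamber.

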